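Refit the filter cassette in the bench dust extractor

ROBOT

A 6-joint arm with a two-finger parallel gripper is mounted at the origin on the work surface. World frame = base frame: x ahead of the robot, y to its left, z up, the work surface at z = 0. Lengths are in mm, angles in rad, forces in N, time in s.
With the tool pointing down it reaches from about 325 to 850 mm from the base axis. Payload 4.4 kg.
Tool frame: the origin (TCP) lies between the finger pads; the fingertips stand bot.tip_extent ahead of it and the grasp point (between the pads) lies 2 mm behind it (bot.tip_extent is the distance from the TCP to the fingertips, in mm); z points along the fingers, y is the direction in which the jaws open and shut (so a half turn about z gives the same grasp; the last joint's range is limited). The gripper opens to 94 mm and grips with 3 to 60 N. Pads are 16 mm wide; open, the fingers measure 119 mm over their backs; the gripper's body (75 mm by 177 mm) begins 78 mm behind the grasp point.
Start: joints at [-1.274, 0.207, 1.542, -0, 1.393, -0.15], TCP at [248.954, -518.314, 222.447] pointing down, gripper open.
Joint ranges: [-2.73, 2.73], [-0.86, 2.22], [0.23, 2.46], [-1.11, 4.25], [0.08, 2.63], [-2.82, 2.82]. Speed limits (rad/s): [2.79, 2.79, 3.14, 3.14, 3.14, 3.14].

INTERFACE

Orientations are given as a unit quaternion [x, y, z, w].
In Python, from rig import bot gives the robot as it stands.
- The arm moves only by the tool move_arm, never from a script. Its argument "rows" is one flat list of numbers, 6 for each row, row after row: the shift along the tool's x, y, z in units of 30 mm (1.0 is 30 mm), then the turn, a rotation vector about the tool's x, y, z in units of 6 degrees (1.0 is 6 degrees). In form: [x, y, z, ax, ay, az, x, y, z, ax, ay, az, ...]. A call has 1 to 10 rows; each row is the pose to reach, as a shift and turn from the pose commanded when the call began, along the tool's axes at that moment; what a row does not reach only later rows make up. A row lasts 1/8 s, in which the tool goes at most 62.5 mm and 10.7 degrees, less where a joint would pass 70% of its speed; a pose out of reach is approached as far as the arm can. A call with a gripper value outside its range is refused whole. "grip" is the gripper command: -1 is shut, 1 is fully open, values between are in proportion, set as the call begins (left out, the last holds). The fingers move at their own pace and stop on an object; "newtons" is the grip in N (left out, the last holds). Time passes only in rows, so rows that repeat a pose let the fingers close. It gives the time, the measured TCP pose, the force and the opening at its end, in the units of the state.
- bot.observe(): the state, without advancing time (a new reading comes with each control period).
- bot.snapshot(name): name is "scene" or "top"; returns (picture, depth): 420x560x3 uint8, blue, green, red; 420x560 float32, mm along the optical axis (not along the pixel's ray), 0 where there is no reading.
- bot.camera_info(name): a dict with "fx", "fy", "cx", "cy" (pixels), "D" ([k1, k2, p1, p2, k3] as OpenCV has them; the pictures are not rectified), "origin" and "orientation" of the camera in the world. Camera axes: x right, y up, looking along -z (the intrinsics and any distortion apply to the point x, -y, -z); pixel columns grow to the right and rows downward; lengths in mm; the calibration is good to about 2 mm. A picture is of the moment at which its call begins. camera_info takes no time and is no camera call.
- bot.sign_off(): hands the job in, once; it reports no verdict.
Trained networks look in the newest picture that a camera, given by its name, has taken for a name from the list of things; names that differ only in an ending like _2 or _b are one class to them, and where a whole thing is asked for, a point or a joint stands for the part that bears it (a point fixed in the world has none). Each returns a list of dicts, best first, with "p" (0 to 1); they miss things now and then, are a little off and sometimes report something else, mostly with a low value. They report only what shows in the picture. A call takes as long as a camera call. They do not tell look-alikes from the thing itself.
- bot.boxes_of(camera, query): "rect" ([left, top, right, bottom] in pixels, round what is visible of it).
The state is a dict: "time_s": time; "qpos": joint angles; "qd": joint speeds; "tau": joint torques, N m; "tool_pos": TCP position; "orientation": TCP orientation; "contact_force": force on the tool from outside, world axes, zero at the start; "moment": the same for the moment, N m; "finger_gap": opening from 0.0 (shut) to 1.0 (fully open).
Only numpy, scipy, OpenCV 4.12 (cv2) and the standard library are available. Lean on these libraries where they do the work, as an engineer would, in place of code of your own. Each camera call takes 0.05 s, during which the arm holds its last target.

TASK

The washed filter cassette is standing on the ware board to dry. Refit it upright in the bench dust extractor: feel for the slot in the top of the machine and push the cassette gently down through it, without forcing it, until it is fully home on its stop; then swing the turn-catch over it as far as it goes. Leave the other things on the bench alone.

Things in the scene. Friction and masses are not known exactly. Their poses are not given: they have to be found in the camera images.
- cassette_mid (a point): Filter cassette: flat grey frame, pleated paper faces, 20 mm thick (x), 110 wide (y), 100 high (z), about 180 g, square edges, same either way round. This point is its centre; z up. It starts upright on the ware board (lower edge 12 mm above the bench). Its frame cracks if its contact forces on the extractor add up to over 55 N (the springs inside make 20 of these: push with 25 N at most).
- extractor: Bench dust extractor, a fixed grey steel box 230 mm (x) by 215 mm (y), its deck 160 mm above the bench; the origin is the centre of its underside. In the deck is the slot frame, with a bare metal flange 4 mm high, 66 by 129 mm. It floats along x: it rests anywhere within 8 mm either side of slot along x (not in y or yaw) and shifts only when pushed sideways with over 12 N.
- slot (a point): Nominal centre of the slot's mouth (top of the flange, 164 mm above the bench), fixed to the extractor; the true slot lies up to 8 mm off along x. z up. The slot is 22 mm wide in x, 113 mm long in y, square-edged: the cassette has 1 mm to spare at each face, 1.5 mm at each end.
- slot_home (a point): Where the cassette's centre lies when it is home (in x up to 8 mm off, as the slot), 47 mm below the mouth: its lower edge on a rigid stop 97 mm down, its top edge 3 mm above the mouth. From 40 mm down, leaf springs press the cassette on its seal: from there it must be pushed (4 to 10 N) and stays where it is left, so it does not fall home by itself.
- catch (a joint): Turn-catch on the deck: steel bar on an upright pivot; rad. 0: open, bar towards the slot's -x; it starts within 0.3 of that. It turns anticlockwise from above to its stop at 1.57, bar towards the slot's -y, over the cassette's end. Stays where left; needs about 2 N at the knob. The bar, 16 mm wide, 5 thick, has its underside 6.5 mm above the mouth: it clears the cassette only when that is home.
- catch_knob (a point): Middle of the catch's upright black knob, 14 mm diameter, 27 mm high, on the end of the bar 36 mm from the pivot. This point is 25 mm above the mouth; the knob's top is 13.5 mm higher, the bar's top face 13.5 mm lower.
- catch_pivot (a point): The pivot axis of the catch, at the knob's mid height; 77 mm from the slot's centre along the slot's +y. The extractor is fixed.
- ware_board: Plywood ware board 200 by 200 by 12 mm, fixed to the bench; the origin is the centre of its underside.
- tumbler: Bystander: green glass tumbler, 72 mm wide, 110 mm high, loose; the origin is the centre of its underside.
- glaze_jar: Bystander: glaze jar with a black cap, 60 mm wide, 85 mm high, loose; the origin is the centre of its underside.
- books: Bystander: two stacked books, 110 by 170 mm, 38 mm high, loose; the origin is the centre of the underside.
Not all that is in view belongs to the job. Of the things like the part that bears cassette_mid, leave any that is brown, red or yellow; of the rest the larger one is meant.

How it is judged:
By the outcome, as a careful person would: the job done as asked, in the order asked, and still so for the second after the job is handed in, with the robot touching nothing.
It also fails if it takes over 72 s, if anything falls off the work surface, if the arm or the gripper's body presses on something with over 40 N, if the wrist force passes 120 N, or if a joint passes its speed limit or range.

## Working session

There is one attempt and no reset: what is moved stays moved. The work goes in short steps, Python scripts to look and compute and a tool call to move; the robot and the scene stay as the last step left them, time stands still between calls to the robot, and variables do not carry over. Pictures are saved under pics/ and viewed, and the job is handed in when it is done.

Besides the shell and the picture viewer there is one more tool, called after "Call:" as a command line: name --argument value ..., lists and objects as JSON in quotes. move_arm: Moves the arm, as the interface text tells. Its arguments: {"type":"object","properties":{"rows":{"type":"array"},"grip":{"type":"number"},"newtons":{"type":"number"}},"required":["rows"]}

```bash
ls; mkdir -p pics
python3 - <<'E'
from rig import bot
import cv2,numpy as np
for n in ("scene","top"):
    p,d=bot.snapshot(n); cv2.imwrite(f"pics/{n}0.png",p); np.save(f"{n}0.npy",d); cv2.imwrite(f"{n}0raw.png",p)
    print(n,bot.camera_info(n))
    for q in ("cassette_mid","extractor","catch","catch_knob","slot","ware_board","tumbler","glaze_jar","books"):
        try: print(q,[(np.round(b["rect"]).tolist(),round(b["p"],2)) for b in bot.boxes_of(n,q)])
        except Exception as e: print(q,e)
print(bot.observe(),bot.tip_extent)
E
```

```text
pics
scene {'fx': 431.45225774018826, 'fy': 431.45225774018826, 'cx': 283.1209606270577, 'cy': 206.1712714228896, 'D': array([-0.11222118,  0.        ,  0.        ,  0.        ,  0.        ]), 'origin': array([990.05107245, 748.53785563, 677.72262875]), 'orientation': array([0.13286609, 0.4457208 , 0.84881456, 0.25138302])}
cassette_mid [([215.0, 274.0, 254.0, 311.0], 0.94), ([312.0, 242.0, 335.0, 307.0], 0.85), ([425.0, 290.0, 487.0, 348.0], 0.67), ([232.0, 315.0, 274.0, 366.0], 0.63), ([216.0, 140.0, 237.0, 160.0], 0.61), ([387.0, 215.0, 439.0, 270.0], 0.59)]
extractor [([168.0, 130.0, 270.0, 221.0], 0.94)]
catch [([218.0, 139.0, 237.0, 153.0], 0.7)]
catch_knob [([215.0, 141.0, 237.0, 155.0], 0.73)]
slot [([165.0, 127.0, 272.0, 222.0], 0.76), ([294.0, 185.0, 316.0, 228.0], 0.4)]
ware_board [([271.0, 243.0, 390.0, 330.0], 0.68)]
tumbler [([212.0, 202.0, 239.0, 255.0], 0.66)]
glaze_jar [([294.0, 188.0, 317.0, 226.0], 0.58)]
books [([208.0, 200.0, 238.0, 254.0], 0.4)]
top {'fx': 381.3034696301864, 'fy': 381.3034696301864, 'cx': 276.46908726802104, 'cy': 215.74845344995188, 'D': array(
[... 946 characters left out ...]
s': 1.0, 'qpos': array([-1.27349558e+00,  2.06581810e-01,  1.54150712e+00, -1.18267366e-05,
        1.39349976e+00, -1.50538360e-01]), 'qd': array([-3.14708949e-04, -2.18228929e-04, -5.01994276e-04, -2.51470515e-03,
       -1.24434478e-03, -4.73286363e-05]), 'tau': array([-1.92339562e-04, -3.70888209e+01, -2.81770992e+01,  6.97313435e-02,
        2.74300523e-02, -1.37243407e-05]), 'tool_pos': array([ 248.95194794, -518.31144668,  222.45362855]), 'orientation': array([ 9.75034361e-01,  2.22054034e-01, -5.65986253e-06,  2.40116436e-06]), 'contact_force': array([0.14382523, 0.18173646, 0.48075192]), 'moment': array([ 0.00605332, -0.01434929,  0.01195953]), 'finger_gap': 1.0006739967489928} 17.0
```

View pics/scene0.png

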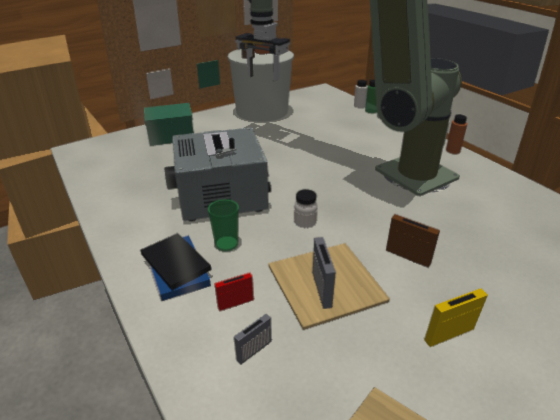

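View pics/top0.png

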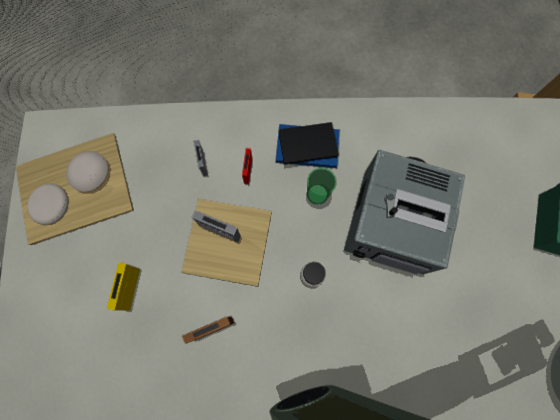

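The grey cassette stands on the ware board: around (216,226) in the top view and (323,272) in the scene view. The smaller grey decoy is at (200,157) in top. The extractor is at (405,212), its slot at (423,208) and its catch at (392,205), both in top. Next I'll measure with depth.

```bash
cat > h.py <<'E'
import numpy as np,cv2
from scipy.spatial.transform import Rotation as R
from rig import bot
def cloud(n,d):
    c=bot.camera_info(n); K=np.array([[c["fx"],0,c["cx"]],[0,c["fy"],c["cy"]],[0,0,1]])
    h,w=d.shape; u,v=np.meshgrid(np.arange(w),np.arange(h))
    q=cv2.undistortPoints(np.stack([u,v],-1).reshape(-1,1,2).astype(np.float64),K,np.asarray(c["D"])).reshape(h,w,2)
    P=np.stack([q[...,0]*d,-q[...,1]*d,-d],-1)
    W=P@R.from_quat(c["orientation"]).as_matrix().T+c["origin"]
    W[d<=0]=np.nan
    return W
def ray(n,uv):
    c=bot.camera_info(n); K=np.array([[c["fx"],0,c["cx"]],[0,c["fy"],c["cy"]],[0,0,1]])
    q=cv2.undistortPoints(np.array(uv,float).reshape(-1,1,2),K,np.asarray(c["D"])).reshape(-1,2)
    v=np.c_[q[:,0],-q[:,1],-np.ones(len(q))]@R.from_quat(c["orientation"]).as_matrix().T
    return np.array(c["origin"]),v
def atz(n,uv,z):
    o,v=ray(n,uv); return o+v*((z-o[2])/v[:,2])[:,None]
def proj(n,P):
    c=bot.camera_info(n); K=np.array([[c["fx"],0,c["cx"]],[0,c["fy"],c["cy"]],[0,0,1]])
    L=(np.atleast_2d(P)-c["origin"])@R.from_quat(c["orientation"]).as_matrix()
    L=L*[1,-1,-1]
    return cv2.projectPoints(L.reshape(-1,1,3),np.zeros(3),np.zeros(3),K,np.asarray(c["D"]))[0].reshape(-1,2)
E
python3 - <<'E'
from h import *
d=np.load("top0.npy");W=cloud("top",d)
def rect(m,name):
    P=W[m][:,:2].astype(np.float32); z=np.nanmedian(W[m][:,2])
    print(name,len(P),cv2.minAreaRect(P),"z",z, "mean",P.mean(0))
v,u=np.mgrid[:420,:560]
def box(l,t,r,b): return (u>=l)&(u<=r)&(v>=t)&(v<=b)
Z=W[...,2]
b=box(180,200,250,245); print(np.histogram(Z[b],[-10,0,5,9,15,20,40,60,80,100,105,110,115,120,130]))
rect(b&(Z>102)&(Z<125),"cass top")
b=box(335,145,470,280); print(np.histogram(Z[b],[-10,0,40,80,100,120,140,150,155,158,160,162,164,166,168,170,172,174,176,180,190,200,210]))
rect(b&(Z>154)&(Z<162),"deck"); 
rect(box(180,195,275,290)&(Z>8)&(Z<16),"board")
p=cv2.imread("top0raw.png")
cv2.imwrite("pics/ext.png",cv2.resize(p[140:290,335:475],None,fx=5,fy=4*1.0,interpolation=cv2.INTER_CUBIC))
cv2.imwrite("pics/cas.png",cv2.resize(p[195:255,180:260],None,fx=9,fy=9,interpolation=cv2.INTER_CUBIC))
np.set_printoptions(linewidth=250,precision=0,suppress=True)
print(Z[185:235:2,380:455:3])
s=cv2.imread("scene0raw.png"); cv2.imwrite("pics/exts.png",cv2.resize(s[125:225,160:280],None,fx=6,fy=6,interpolation=cv2.INTER_CUBIC))
E
```

```text
(array([ 408,  280,  176, 1682,   47,   50,   58,   62,   65,   18,   83,
        316,    2,    0]), array([-10,   0,   5,   9,  15,  20,  40,  60,  80, 100, 105, 110, 115,
       120, 130]))
cass top 414 ((564.702880859375, 243.7504119873047), (110.58060455322266, 20.47937774658203), 65.98811340332031) z 111.30068752917663 mean [563.843   243.01161]
(array([5118, 2636,  483,  238,  474,  569,  230,  165, 1695, 3603, 2004,
        715,  273,   21,    2,    8,   26,   51,   51,   20,   16,   28]), array([-10,   0,  40,  80, 100, 120, 140, 150, 155, 158, 160, 162, 164,
       166, 168, 170, 172, 174, 176, 180, 190, 200, 210]))
deck 7358 ((576.426513671875, -210.68495178222656), (217.03073120117188, 231.1226043701172), 71.25279235839844) z 159.1081523842222 mean [ 572.7466  -205.97548]
board 5027 ((538.4396362304688, 227.2581787109375), (201.54061889648438, 201.07875061035156), 78.37835693359375) z 11.432401295391514 mean [530.65845 223.00963]
[[157. 157. 161. 158. 160. 160. 157. 160. 158. 158. 161. 161. 160. 158. 160. 159. 158. 162. 160. 159. 159. 158. 160. 157. 158.]
 [158. 158. 157. 
[... 2355 characters left out ...]
66. 165. 166. 162. 165. 163. 163. 161. 162. 164. 158. 159.]
 [161. 161. 158. 160. 158. 160. 160. 155. 161. 159. 159. 160. 159. 159. 161. 162. 162. 164. 164. 162. 162. 162. 161. 158. 158.]
 [158. 160. 160. 160. 157. 159. 160. 160. 160. 160. 158. 154. 160. 158. 162. 159. 160. 165. 162. 163. 163. 165. 163. 161. 159.]
 [160. 160. 158. 159. 157. 163. 157. 159. 159. 158. 161. 158. 157. 161. 157. 160. 158. 159. 158. 163. 164. 162. 163. 160. 159.]
 [159. 160. 160. 160. 159. 159. 157. 160. 159. 157. 159. 158. 161. 159. 159. 158. 159. 158. 163. 158. 159. 165. 161. 158. 156.]
 [159. 160. 161. 159. 158. 160. 159. 160. 159. 159. 161. 159. 156. 159. 159. 158. 160. 160. 160. 161. 159. 158. 159. 158. 158.]]
```

View pics/ext.png

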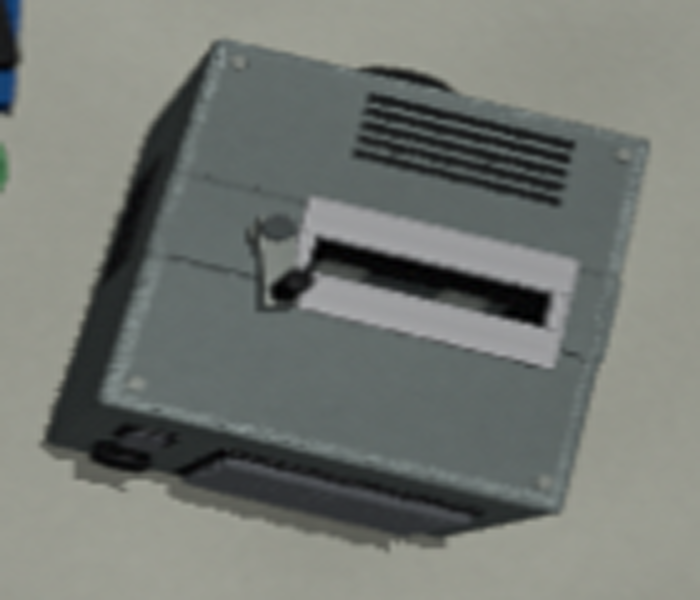

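View pics/exts.png

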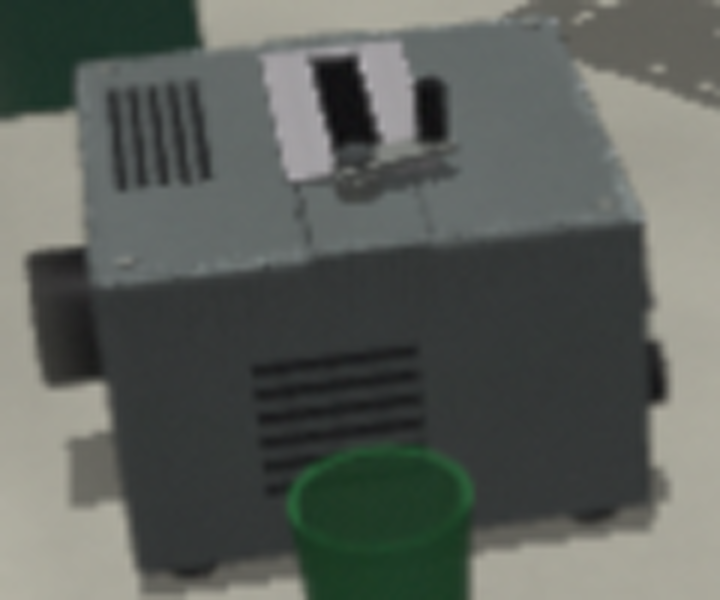

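View pics/cas.png

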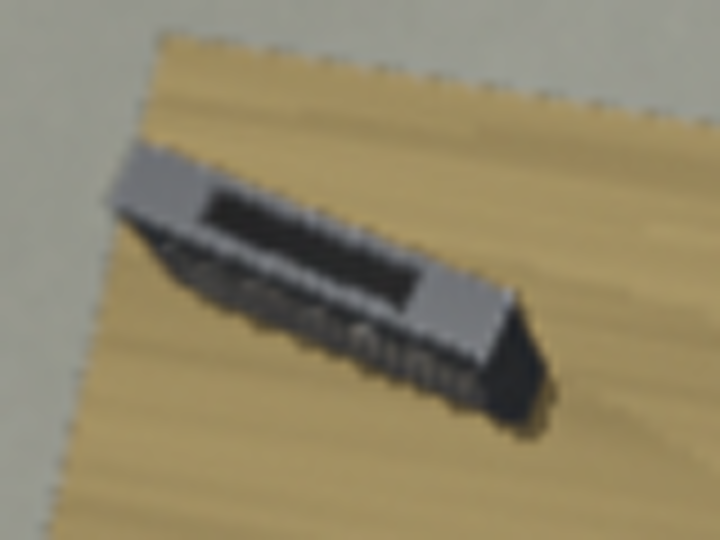

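```bash
cat > fit.py <<'E'
from h import *
from scipy.optimize import minimize
def mask(n,polys,roi,S=8):
    l,t,r,b=roi
    m=np.zeros(((b-t)*S,(r-l)*S),np.uint8)
    for P,val in polys:
        uv=proj(n,P); q=((uv-[l,t]+0.5)*S-0.5)
        cv2.fillPoly(m,[np.round(q*16).astype(np.int32)],val,shift=4)
    m=m.astype(np.float32)/255
    m=cv2.resize(m,(r-l,b-t),interpolation=cv2.INTER_AREA)
    return cv2.GaussianBlur(m,(0,0),0.6)
def rectpts(x,y,yaw,w,h,z):
    c,s=np.cos(yaw),np.sin(yaw)
    return np.array([[x+c*a-s*b,y+s*a+c*b,z] for a,b in ((-w/2,-h/2),(w/2,-h/2),(w/2,h/2),(-w/2,h/2))])
def fit(n,img,p0,polyf,roi,valid=None):
    l,t,r,b=roi; I=img[t:b,l:r].astype(np.float32).mean(2)
    V=np.ones_like(I,bool) if valid is None else valid(n,roi)
    def cost(p):
        ms=[mask(n,[q],roi) for q in polyf(p)]
        A=np.c_[[m[V] for m in ms]+[np.ones(V.sum())]].T
        x,res,_,_=np.linalg.lstsq(A,I[V],rcond=None)
        return ((A@x-I[V])**2).mean()
    best=minimize(cost,p0,method="Nelder-Mead",options=dict(initial_simplex=[p0]+[np.array(p0)+d for d in ([4,0,0],[0,4,0],[0,0,.04])],xatol=1e-3,fatol=1e-3,maxiter=200))
    return best.x,best.fun
E
python3 - <<'E'
from fit import *
# slot flange
def pf(p):
    x,y,a=p
    return [(rectpts(x,y,a,66,129,164),255),(rectpts(x,y,a,22,113,164),255)]
a0=np.radians(-18.75)
def valid(n,roi):
    l,t,r,b=roi; v,u=np.mgrid[t:b,l:r]
    pv=np.array([x0+ -np.sin(a0)*77,y0+np.cos(a0)*77,180])
    m=np.ones(v.shape,bool)
    # exclude catch area: within 58mm of pivot
    for z in (164,200):
        for ang in (0,.3,-.3,):
            for r_ in (0,18,36,):
                d=np.array([-np.cos(a0+ang),-np.sin(a0+ang)])*r_
                uv=proj(n,[[pv[0]+d[0],pv[1]+d[1],z]])[0]
                m&=np.hypot(u-uv[0],v-uv[1])>6
    return m
x0,y0=565,-222
for n,roi in (("top",(383,180,462,240)),("scene",(198,127,240,162))):
    img=cv2.imread(f"{n}0raw.png")
    for _ in range(2):
        p,f=fit(n,img,[x0,y0,a0],pf,roi,valid); x0,y0,a0=p
    print(n,"slot",p[:2].round(2),np.degrees(p[2]).round(2),f)
    o=img.copy()
    for q,_ in pf(p): cv2.polylines(o,[np.round(proj(n,q)*16).astype(np.int32)],True,(0,0,255),1,shift=4)
    l,t,r,b=roi; cv2.imwrite(f"pics/fit_{n}.png",cv2.resize(o[t:b,l:r],None,fx=8,fy=8,interpolation=cv2.INTER_NEAREST))
def pc(p):
    x,y,a=p; return [(rectpts(x,y,a,20,110,112),255),(rectpts(x,y,a,9,54,112),255)]
for n,roi in (("top",(188,205,246,245)),("scene",(308,236,338,310))):
    img=cv2.imread(f"{n}0raw.png")
    W=cloud(n,np.load(f"{n}0.npy"));l,t,r,b=roi
    m=(W[t:b,l:r,2]>108)
    P=atz(n,np.argwhere(m)[:,::-1]+[l,t],112)[:,:2].astype(np.float32)
    print(n,"cass",cv2.minAreaRect(P))
E
```

```text
top slot [ 565.77 -228.01] -19.04 308.12187756956627
scene slot [ 566.7  -225.48] -19.02 477.08788094466166
top cass ((564.5258178710938, 243.72317504882812), (110.1531753540039, 20.21927261352539), 65.6204833984375)
scene cass ((566.0365600585938, 247.18028259277344), (112.3248291015625, 22.117761611938477), 64.53819274902344)
```

View pics/fit_top.png

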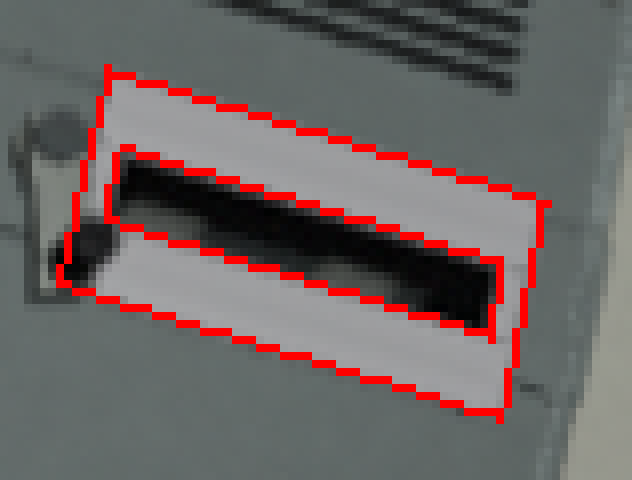

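View pics/fit_scene.png

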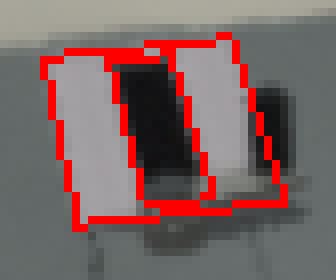

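```bash
cat > conv.py <<'E'
from h import *
import sys
def conv(targets,cur=None):
    s=bot.observe(); p0=np.array(s["tool_pos"]);q0=R.from_quat(s["orientation"])
    if cur is not None: p0,q0=np.array(cur[:3]),R.from_matrix(down(cur[3]))
    for x,y,z,yaw in targets:
        sh=q0.inv().apply(np.array([x,y,z])-p0)/30
        rv=(q0.inv()*R.from_matrix(down(yaw))).as_rotvec(degrees=True)/6
        print(np.r_[sh,rv].round(3).tolist())
def down(deg):
    a=np.radians(deg);c,s=np.cos(a),np.sin(a)
    return np.array([[c,s,0],[s,-c,0],[0,0,-1]])
def st():
    s=bot.observe(); M=R.from_quat(s["orientation"]).as_matrix()
    print("t",round(s["time_s"],2),"pos",s["tool_pos"].round(2),"yaw",np.degrees(np.arctan2(M[1,0],M[0,0])).round(2),"z",M[:,2].round(4),"F",s["contact_force"].round(2),"M",np.round(s["moment"],2),"gap",round(s["finger_gap"]*94,2),"q",s["qpos"].round(2))
if __name__=="__main__":
    st()
    t=[eval(a) for a in sys.argv[1:]]
    conv(t)
E
python3 conv.py "(400,-300,330,45)" "(500,60,330,66)" "(564.5,243.7,200,65.8)" "(564.5,243.7,140,65.8)" "(564.5,243.7,100,65.8)"
```

```text
t 1.0 pos [ 248.95 -518.31  222.45] yaw 25.66 z [-0. -0. -1.] F [0.14 0.18 0.48] M [ 0.01 -0.01  0.01] gap 94.06 q [-1.27  0.21  1.54 -0.    1.39 -0.15]
[7.689, -4.379, -3.585, 0.0, 0.0, -3.223]
[15.89, -13.752, -3.585, -0.0, 0.0, -6.723]
[20.48, -18.341, 0.748, -0.0, 0.0, -6.69]
[20.48, -18.341, 2.748, -0.0, 0.0, -6.69]
[20.48, -18.341, 4.081, -0.0, 0.0, -6.69]
```

Call:
move_arm --rows '[0, 0, -3.6, 0, 0, 0, 0, 0, -3.6, 0, 0, 0, 7.7, -4.4, -3.6, 0, 0, -3.2, 7.7, -4.4, -3.6, 0, 0, -3.2, 7.7, -4.4, -3.6, 0, 0, -3.2, 7.7, -4.4, -3.6, 0, 0, -3.2, 15.9, -13.8, -3.6, 0, 0, -6.7, 15.9, -13.8, -3.6, 0, 0, -6.7, 15.9, -13.8, -3.6, 0, 0, -6.7, 15.9, -13.8, -3.6, 0, 0, -6.7]' --grip 1

```text
time_s: 2.25
tool_pos: [461.0, -70.5, 330.8]
orientation: [0.839, 0.543, 0.0, 0.0]
contact_force: [0.8, -0.2, -0.6]
finger_gap: 1.005
```

```bash
python3 conv.py "(564.5,243.7,200,65.8)" "(564.5,243.7,160,65.8)" "(564.5,243.7,100,65.8)"
```

```text
t 2.25 pos [461.01 -70.52 330.75] yaw 65.84 z [ 1.1e-03 -3.0e-04 -1.0e+00] F [ 0.83 -0.17 -0.62] M [ 0.01 -0.07  0.  ] gap 94.44 q [-0.34 -0.1   1.64  0.    1.6   0.08]
[10.968, -1.144, 4.359, 0.011, -0.001, 0.007]
[10.968, -1.146, 5.692, 0.011, -0.001, 0.007]
[10.967, -1.148, 7.692, 0.011, -0.001, 0.007]
```

Call:
move_arm --rows '[11, -1.1, 2, 0, 0, 0, 11, -1.1, 2, 0, 0, 0, 11, -1.1, 2, 0, 0, 0, 11, -1.1, 2, 0, 0, 0, 11, -1.1, 2, 0, 0, 0, 11, -1.1, 2, 0, 0, 0, 11, -1.1, 4.3, 0, 0, 0, 11, -1.1, 4.3, 0, 0, 0, 11, -1.1, 4.3, 0, 0, 0, 11, -1.1, 4.3, 0, 0, 0]'

```text
time_s: 3.5
tool_pos: [567.5, 241.9, 204.6]
orientation: [0.84, 0.543, 0.002, 0.001]
contact_force: [0.7, 0.0, -1.1]
finger_gap: 1.003
```

```bash
python3 conv.py "(564.5,243.7,160,65.8)" "(564.5,243.7,100,65.8)"
```

```text
t 3.5 pos [567.45 241.91 204.63] yaw 65.8 z [ 0.005   0.0012 -1.    ] F [ 0.75  0.02 -1.07] M [ 0.01 -0.06 -0.01] gap 94.31 q [ 0.26  0.3   1.46 -0.    1.37  0.69]
[0.009, -0.12, 1.487, 0.038, -0.03, -0.001]
[0.003, -0.128, 3.487, 0.038, -0.03, -0.001]
```

Call:
move_arm --rows '[0, 0, 0, 0, 0, 0, 0, 0, 0, 0, 0, 0]'

```text
time_s: 3.75
tool_pos: [566.3, 242.1, 202.9]
orientation: [0.839, 0.543, 0.001, 0.0]
contact_force: [0.4, -0.4, -0.2]
finger_gap: 1.0
```

```bash
python3 conv.py "(564.5,243.7,160,65.8)" "(564.5,243.7,100,65.8)"
python3 - <<'E'
from h import *
for n in("top","scene"):
    p,d=bot.snapshot(n); cv2.imwrite(f"pics/{n}1.png",p)
E
```

```text
t 3.75 pos [566.3  242.13 202.91] yaw 65.84 z [ 2.3e-03  6.0e-04 -1.0e+00] F [ 0.35 -0.35 -0.23] M [-0.05 -0.08 -0.02] gap 93.96 q [ 0.26  0.31  1.46 -0.    1.37  0.69]
[0.021, -0.079, 1.43, 0.018, -0.014, 0.006]
[0.018, -0.082, 3.43, 0.018, -0.014, 0.006]
```

View pics/scene1.png

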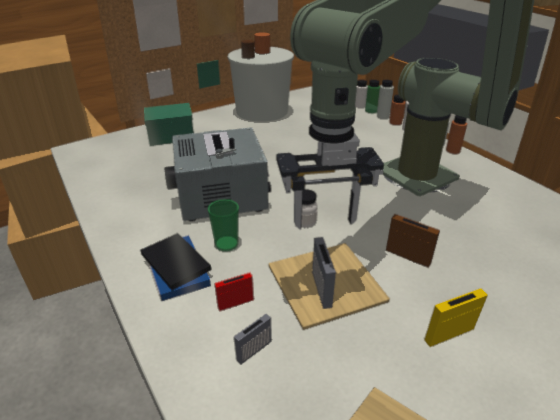

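View pics/top1.png

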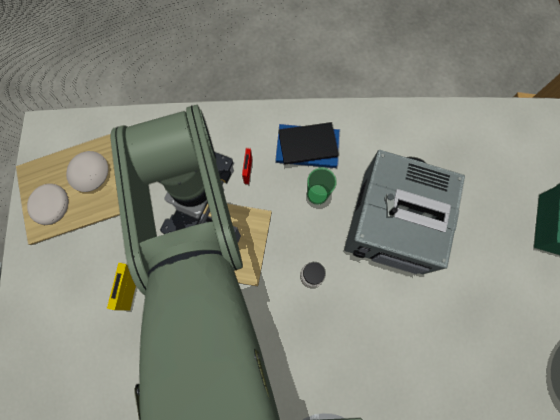

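The jaws straddle the cassette (scene view, fingers at (300,200) and (353,200), cassette at (323,270)). In the top view the arm hides the cassette. Descending now.

Call:
move_arm --rows '[0, -0.1, 1.4, 0, 0, 0, 0, -0.1, 2.6, 0, 0, 0, 0, -0.1, 3.4, 0, 0, 0, 0, -0.1, 3.4, 0, 0, 0, 0, -0.1, 3.4, 0, 0, 0]'

```text
time_s: 4.47
tool_pos: [563.8, 243.7, 100.7]
orientation: [0.839, 0.544, 0.001, 0.0]
contact_force: [-0.5, 0.7, 0.3]
finger_gap: 1.002
```

Call:
move_arm --rows '[0, 0, 0, 0, 0, 0, 0, 0, 0, 0, 0, 0, 0, 0, 0, 0, 0, 0, 0, 0, 0, 0, 0, 0, 0, 0, 0, 0, 0, 0, 0, 0, 0, 0, 0, 0]' --grip -1 --newtons 25

```text
time_s: 5.22
tool_pos: [562.8, 243.4, 99.4]
orientation: [0.839, 0.544, -0.0, -0.0]
contact_force: [-0.8, -0.8, -0.3]
finger_gap: 0.394
```

```bash
python3 conv.py
python3 - <<'E'
from h import *
for n in("scene",):
    p,d=bot.snapshot(n); cv2.imwrite(f"pics/{n}2.png",cv2.resize(p[120:330,230:430],None,fx=3.5,fy=2.8))
E
```

```text
t 5.22 pos [562.79 243.39  99.37] yaw 65.86 z [-2.e-04 -0.e+00 -1.e+00] F [-0.77 -0.81 -0.29] M [-0.03 -0.01  0.  ] gap 37.06 q [0.27 0.41 1.55 0.   1.18 0.69]
```

View pics/scene2.png

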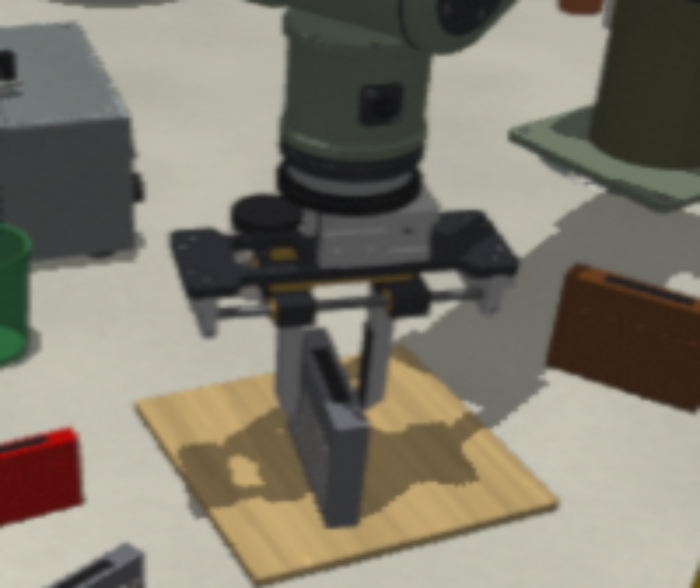

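Fingers are still closing (gap 37 mm) around the cassette's top edge. I'll let them finish.

Call:
move_arm --rows '[0, 0, 0, 0, 0, 0, 0, 0, 0, 0, 0, 0, 0, 0, 0, 0, 0, 0, 0, 0, 0, 0, 0, 0]'

```text
time_s: 5.78
tool_pos: [562.8, 243.4, 99.4]
orientation: [0.839, 0.544, -0.0, -0.0]
contact_force: [0.6, -0.7, -0.4]
finger_gap: 0.21
```

```bash
python3 conv.py
```

```text
t 5.78 pos [562.84 243.38  99.37] yaw 65.85 z [-1.e-04  0.e+00 -1.e+00] F [ 0.6  -0.68 -0.38] M [-0.03 -0.11  0.05] gap 19.76 q [0.27 0.41 1.55 0.   1.18 0.69]
```

Call:
move_arm --rows '[0, 0, -2, 0, 0, 0, 0, 0, -4, 0, 0, 0, 0, 0, -6, 0, 0, 0, 0, 0, -7, 0, 0, 0, 0, 0, -7, 0, 0, 0]'

```text
time_s: 6.4
tool_pos: [564.3, 243.8, 312.7]
orientation: [0.839, 0.544, 0.003, 0.001]
contact_force: [0.4, -0.1, -2.6]
finger_gap: 0.209
```

```bash
python3 conv.py "(510,0,308,68)" "(565.5,-229,305,70.96)"
```

```text
t 6.4 pos [564.26 243.83 312.67] yaw 65.86 z [ 0.0062  0.0018 -1.    ] F [ 0.42 -0.12 -2.55] M [-0.01 -0.02  0.01] gap 19.63 q [0.27 0.23 1.32 0.   1.58 0.69]
[-8.157, 1.673, 0.13, 0.048, -0.039, -0.356]
[-14.367, 6.482, 0.228, 0.049, -0.038, -0.85]
```

Call:
move_arm --rows '[-14.4, 6.5, 0, 0, 0, -0.85, -14.4, 6.5, 0, 0, 0, -0.85, -14.4, 6.5, 0, 0, 0, -0.85, -14.4, 6.5, 0, 0, 0, -0.85, -14.4, 6.5, 0, 0, 0, -0.85, -14.4, 6.5, 0, 0, 0, -0.85, -14.4, 6.5, 0, 0, 0, -0.85, -14.4, 6.5, 0, 0, 0, -0.85, -14.4, 6.5, 0, 0, 0, -0.85, -14.4, 6.5, 0, 0, 0, -0.85]'

```text
time_s: 7.65
tool_pos: [563.2, -229.5, 306.8]
orientation: [0.814, 0.58, -0.001, -0.002]
contact_force: [0.1, 0.7, -2.5]
finger_gap: 0.214
```

Call:
move_arm --rows '[0, 0, 0, 0, 0, 0, 0, 0, 0, 0, 0, 0, 0, 0, 0, 0, 0, 0, 0, 0, 0, 0, 0, 0, 0, 0, 0, 0, 0, 0]'

```text
time_s: 8.28
tool_pos: [564.2, -230.5, 309.6]
orientation: [0.814, 0.58, 0.0, 0.0]
contact_force: [-1.2, 0.3, -0.9]
finger_gap: 0.212
```

```bash
python3 conv.py "(565.5,-229,265,70.96)"
python3 - <<'E'
from h import *
for n in("scene","top"):
    p,d=bot.snapshot(n); cv2.imwrite(f"{n}3raw.png",p); np.save(f"{n}3.npy",d); cv2.imwrite(f"pics/{n}3.png",p if n=="top" else cv2.resize(p[40:240,140:300],None,fx=3.5,fy=3,interpolation=cv2.INTER_CUBIC))
E
```

```text
t 8.28 pos [ 564.16 -230.49  309.58] yaw 70.97 z [ 2.e-04 -1.e-04 -1.e+00] F [-1.21  0.3  -0.92] M [-0.07 -0.01 -0.03] gap 19.95 q [-0.53  0.23  1.34 -0.    1.58 -0.2 ]
[0.062, 0.026, 1.486, 0.002, 0.001, 0.001]
```

View pics/scene3.png

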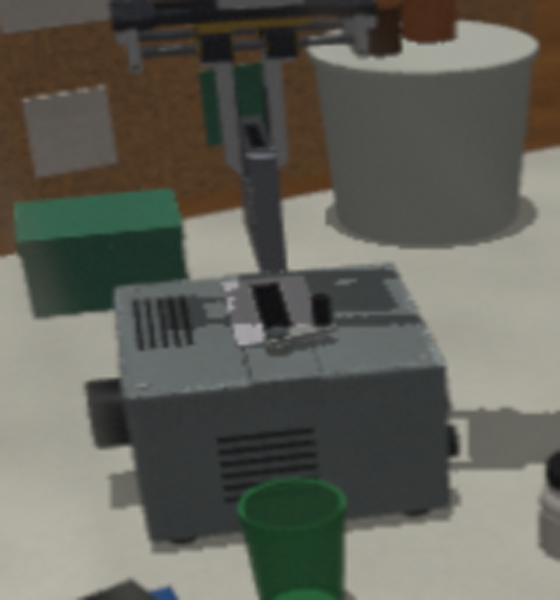

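View pics/top3.png

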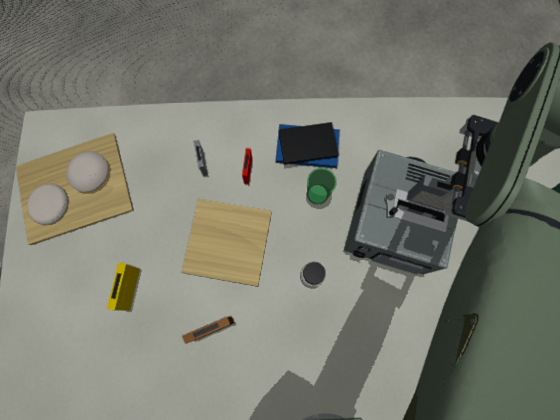

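Run:
```python
from h import *
img=cv2.imread("scene3raw.png"); l,t,r,b=195,70,240,165
p=np.array([564.16,-230.49]);a=np.radians(70.97-90);xd=np.array([np.cos(a),np.sin(a)]);yd=np.array([-np.sin(a),np.cos(a)])
S=8
o=cv2.resize(img[t:b,l:r],None,fx=S,fy=S,interpolation=cv2.INTER_NEAREST)
ob=o.copy()
zt=309.58+112-99.37
for e,col in((0.97,(0,0,255)),(4,(0,255,0))):
    c=p+e*yd
    def C(sx,sy,z): return [*(c+sx*10*xd+sy*55*yd),z]
    for poly in ([C(-1,1,zt),C(1,1,zt),C(1,1,zt-100),C(-1,1,zt-100)],[C(1,1,zt),C(1,-1,zt),C(1,-1,zt-100),C(1,1,zt-100)],[C(-1,1,zt),C(1,1,zt),C(1,-1,zt),C(-1,-1,zt)]):
        uv=(proj("scene",poly)-[l,t]+.5)*S
        cv2.polylines(o,[np.round(uv*16).astype(np.int32)],True,col,1,shift=4,lineType=cv2.LINE_AA)
cv2.imwrite("pics/ov3.png",cv2.resize(np.hstack([ob,o]),(720,760))[:600])
cv2.imwrite("pics/ov3b.png",np.hstack([ob,o])[160:])
```

```text
(no output)
```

View pics/ov3b.png

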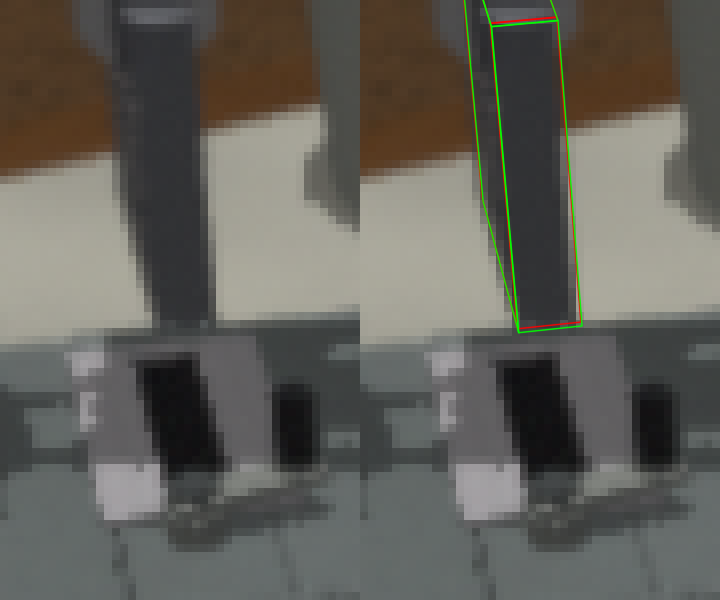

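Top edge and sides of the held cassette match the prediction within about a pixel (scene view). In the scene picture the cassette lies about 1.5–2 mm towards +x of where the calibration puts it, so I'll shift the slot estimate about 1.5 mm to -x. Approaching the mouth.

Call:
move_arm --rows '[0.06, -0.025, 0.8, 0, 0, 0, 0.06, -0.025, 1.5, 0, 0, 0, 0.06, -0.025, 1.79, 0, 0, 0, 0.06, -0.025, 1.79, 0, 0, 0, 0.06, -0.025, 1.79, 0, 0, 0, 0.06, -0.025, 1.79, 0, 0, 0]'

```text
time_s: 9.12
tool_pos: [564.5, -229.0, 257.0]
orientation: [0.814, 0.58, 0.0, 0.001]
contact_force: [-0.5, 0.3, -2.3]
finger_gap: 0.213
```

```bash
cat >> conv.py <<'E'
def sl():
    s=bot.observe(); M=R.from_quat(s["orientation"]).as_matrix(); a=np.radians(-19.03)
    B=np.array([[np.cos(a),np.sin(a)],[-np.sin(a),np.cos(a)]])
    p=s["tool_pos"]; print("t",round(s["time_s"],2),"slotxy",(B@p[:2]).round(2),"z",p[2].round(2),"yaw",np.degrees(np.arctan2(M[1,0],M[0,0])).round(2),"zax",M[:,2].round(4),"Fslot",(B@s["contact_force"][:2]).round(2),s["contact_force"][2].round(2),"M",(B@s["moment"][:2]).round(2),s["moment"][2].round(2),"gap",round(s["finger_gap"]*94,2))
E
python3 -c "from conv import *;sl()
p,d=bot.snapshot('scene'); cv2.imwrite('pics/s4.png',cv2.resize(p[90:180,180:260],None,fx=8,fy=6.5,interpolation=cv2.INTER_CUBIC))"
```

```text
t 9.12 slotxy [608.35 -32.41] z 256.99 yaw 70.95 zax [ 0.0019 -0.001  -1.    ] Fslot [-0.55  0.16] -2.34 M [-0.01 -0.1 ] 0.03 gap 20.05
```

View pics/s4.png

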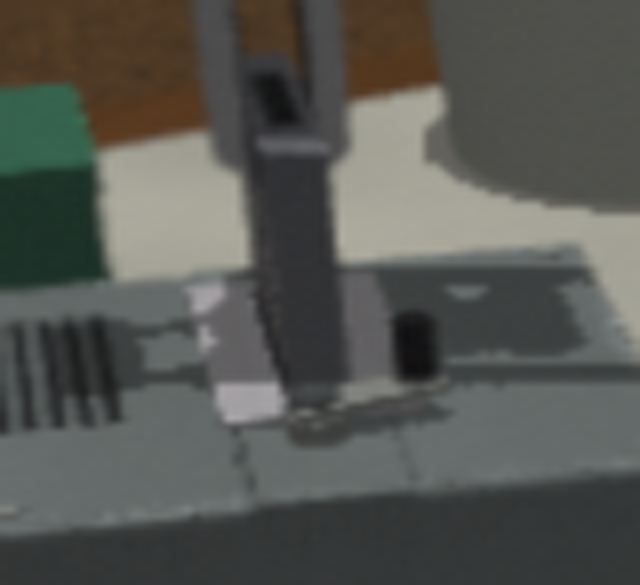

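Run:
```python
from fit import *
from scipy.optimize import minimize
a=np.radians(-19.03);xd=np.array([np.cos(a),np.sin(a)]);yd=np.array([-np.sin(a),np.cos(a)])
img,_=bot.snapshot("scene"); 
l,t,r,b=205,100,232,140
I=img[t:b,l:r].astype(np.float32)
def bx(x,y,z): return [*(x*xd+y*yd),z]
zt=257+12.63
# fit quadrilateral end face + side face, separate intensities, restricted rows below fingers
def cost(p):
    x,y=p
    E=np.array([bx(x-10,y+55,zt),bx(x+10,y+55,zt),bx(x+10,y+55,zt-100),bx(x-10,y+55,zt-100)])
    S=np.array([bx(x+10,y+55,zt),bx(x+10,y-55,zt),bx(x+10,y-55,zt-100),bx(x+10,y+55,zt-100)])
    T=np.array([bx(x-10,y+55,zt),bx(x+10,y+55,zt),bx(x+10,y-55,zt),bx(x-10,y-55,zt)])
    uv=proj("scene",E)
    ms=[mask("scene",[(q,255)],(l,t,r,b)) for q in (E,S)]
    V=np.zeros(I.shape[:2],bool); r0=115-t; V[r0:130-t]=True
    c=0
    v,u=np.mgrid[t:b,l:r]
    bgR=((u>219)).astype(np.float32)
    A=np.c_[ms[0][V],ms[1][V],np.ones(V.sum()),bgR[V],v[V]-120.]
    for k in range(3):
        xx=np.linalg.lstsq(A,I[...,k][V],rcond=None)[0]; c+=((A@xx-I[...,k][V])**2).mean()
    return c
for y in (-34,-31,-28):
    xs=np.arange(604,615,.5); c=[cost((x,y)) for x in xs]; print(y,xs[np.argmin(c)],np.round(c,0))
```

```text
-34 609.0 [1761. 1566. 1293. 1148.  880.  757.  529.  386.  267.  176.  138.  149.
  206.  301.  432.  570.  762.  983. 1084. 1328. 1633. 1752.]
-31 609.5 [1878. 1615. 1455. 1247.  983.  836.  613.  494.  317.  194.  154.  138.
  159.  256.  385.  515.  708.  940. 1041. 1278. 1411. 1685.]
-28 609.5 [1958. 1760. 1564. 1331. 1140.  913.  708.  554.  362.  273.  169.  138.
  145.  216.  323.  444.  623.  756.  958. 1179. 1305. 1574.]
```

Call:
move_arm --rows '[0, 0, 0.1, 0, 0, 0, 0, 0, 0.1, 0, 0, 0, 0, 0, 0.1, 0, 0, 0]'

```text
time_s: 9.6
tool_pos: [563.9, -228.6, 252.6]
orientation: [0.814, 0.58, -0.0, -0.0]
contact_force: [-0.5, -1.0, -2.2]
finger_gap: 0.215
```

```bash
python3 -c "from conv import *;sl()"
```

```text
t 9.6 slotxy [607.62 -32.23] z 252.6 yaw 70.96 zax [-3.e-04  1.e-04 -1.e+00] Fslot [-0.12 -1.13] -2.18 M [ 0.01 -0.07] -0.01 gap 20.24
```

Call:
move_arm --rows '[0, 0.017, 0, 0, 0, 0, 0, 0.017, 0.03, 0, 0, 0, 0, 0.017, 0.06, 0, 0, 0, 0, 0.017, 0.06, 0, 0, 0, 0, 0.017, 0.06, 0, 0, 0]'

```text
time_s: 10.22
tool_pos: [564.5, -228.8, 251.0]
orientation: [0.814, 0.58, 0.0, 0.0]
contact_force: [-0.1, 0.3, -1.0]
finger_gap: 0.213
```

```bash
python3 -c "from conv import *;sl()"
```

```text
t 10.22 slotxy [608.24 -32.26] z 250.97 yaw 70.95 zax [ 1.e-04  0.e+00 -1.e+00] Fslot [-0.17  0.22] -1.0 M [-0.03 -0.07] -0.04 gap 19.99
```

Call:
move_arm --rows '[0, 0, 0.02, 0, 0, 0, 0, 0, 0.04, 0, 0, 0, 0, 0, 0.04, 0, 0, 0, 0, 0, 0.04, 0, 0, 0]'

```text
time_s: 10.72
tool_pos: [564.5, -228.8, 249.7]
orientation: [0.814, 0.58, 0.0, -0.0]
contact_force: [0.2, -0.2, -2.0]
finger_gap: 0.211
```

```bash
python3 -c "from conv import *;sl()"
```

```text
t 10.72 slotxy [608.21 -32.23] z 249.72 yaw 70.96 zax [-0.e+00  1.e-04 -1.e+00] Fslot [ 0.2  -0.11] -2.01 M [-0.05 -0.02] 0.01 gap 19.81
```

Call:
move_arm --rows '[0, 0, 0.03, 0, 0, 0, 0, 0, 0.06, 0, 0, 0, 0, 0, 0.06, 0, 0, 0, 0, 0, 0.06, 0, 0, 0]'

```text
time_s: 11.22
tool_pos: [564.5, -228.8, 247.9]
orientation: [0.814, 0.58, -0.0, -0.0]
contact_force: [0.7, -0.1, -1.9]
finger_gap: 0.213
```

```bash
python3 -c "from conv import *;sl()"
```

```text
t 11.22 slotxy [608.21 -32.25] z 247.91 yaw 70.96 zax [-1.e-04  0.e+00 -1.e+00] Fslot [0.65 0.15] -1.94 M [ 0.05 -0.03] 0.02 gap 20.0
```

Call:
move_arm --rows '[0, 0, 0.06, 0, 0, 0, 0, 0, 0.12, 0, 0, 0, 0, 0, 0.18, 0, 0, 0, 0, 0, 0.24, 0, 0, 0, 0, 0, 0.3, 0, 0, 0, 0, 0, 0.3, 0, 0, 0]'

```text
time_s: 11.98
tool_pos: [564.3, -228.7, 238.7]
orientation: [0.814, 0.58, -0.0, -0.0]
contact_force: [-0.6, -0.1, -1.9]
finger_gap: 0.208
```

```bash
python3 -c "from conv import *;sl()
p,d=bot.snapshot('scene'); cv2.imwrite('pics/s5.png',cv2.resize(p[90:180,180:260],None,fx=8,fy=6.5,interpolation=cv2.INTER_CUBIC))"
```

```text
t 11.97 slotxy [608.07 -32.23] z 238.67 yaw 70.96 zax [-4.e-04  3.e-04 -1.e+00] Fslot [-0.58 -0.31] -1.92 M [-0.02 -0.08] 0.03 gap 19.59
```

View pics/s5.png

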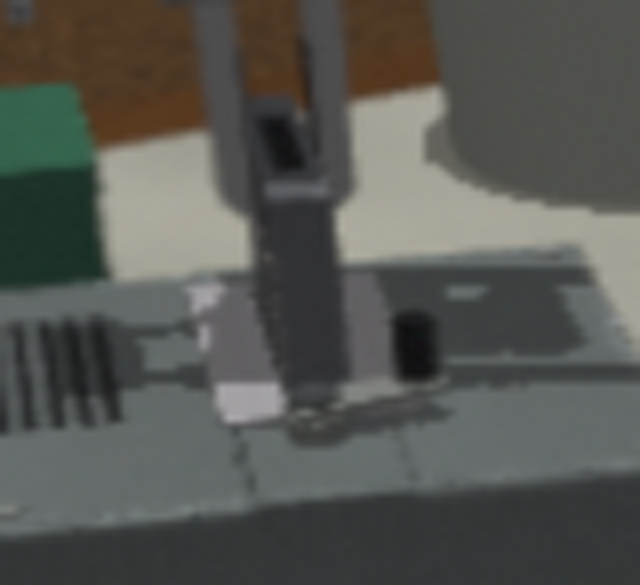

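The cassette is clearly down in the slot (scene view, its end face entering the dark mouth at (315,385)), with no side force. Continuing down.

Call:
move_arm --rows '[0, 0, 0.15, 0, 0, 0, 0, 0, 0.3, 0, 0, 0, 0, 0, 0.45, 0, 0, 0, 0, 0, 0.6, 0, 0, 0, 0, 0, 0.75, 0, 0, 0, 0, 0, 0.8, 0, 0, 0, 0, 0, 0.8, 0, 0, 0]'

```text
time_s: 12.9
tool_pos: [564.4, -228.8, 214.8]
orientation: [0.814, 0.58, -0.0, -0.0]
contact_force: [-0.2, 0.2, -1.4]
finger_gap: 0.214
```

```bash
python3 -c "from conv import *;sl()"
```

```text
t 12.9 slotxy [608.16 -32.25] z 214.78 yaw 70.96 zax [-3.e-04  1.e-04 -1.e+00] Fslot [-0.24  0.11] -1.42 M [ 0.08 -0.05] -0.01 gap 20.1
```

Call:
move_arm --rows '[0, 0, 0.1, 0, 0, 0, 0, 0, 0.17, 0, 0, 0, 0, 0, 0.24, 0, 0, 0, 0, 0, 0.3, 0, 0, 0, 0, 0, 0.3, 0, 0, 0]'

```text
time_s: 13.52
tool_pos: [564.0, -228.7, 206.2]
orientation: [0.814, 0.58, -0.0, -0.0]
contact_force: [-3.5, 1.9, 2.5]
finger_gap: 0.212
```

```bash
python3 -c "from conv import *;sl()"
```

```text
t 13.53 slotxy [607.72 -32.27] z 206.24 yaw 70.96 zax [-1.1e-03  3.0e-04 -1.0e+00] Fslot [-3.97  0.67] 2.47 M [-0.09  0.87] 0.02 gap 19.93
```

Call:
move_arm --rows '[0, -0.01, 0.08, 0, 0, 0, 0, -0.01, 0.16, 0, 0, 0, 0, -0.01, 0.24, 0, 0, 0, 0, -0.01, 0.3, 0, 0, 0, 0, -0.01, 0.3, 0, 0, 0]'

```text
time_s: 14.15
tool_pos: [563.9, -228.7, 197.1]
orientation: [0.814, 0.58, -0.0, -0.0]
contact_force: [-5.1, 0.9, 4.6]
finger_gap: 0.211
```

```bash
python3 -c "from conv import *;sl()"
```

```text
t 14.15 slotxy [607.68 -32.3 ] z 197.15 yaw 70.96 zax [-5.e-04  1.e-04 -1.e+00] Fslot [-5.16 -0.78] 4.55 M [-0.01  1.15] -0.0 gap 19.81
```

Call:
move_arm --rows '[0, -0.01, 0.08, 0, 0, 0, 0, -0.01, 0.16, 0, 0, 0, 0, -0.01, 0.24, 0, 0, 0, 0, -0.01, 0.3, 0, 0, 0, 0, -0.01, 0.3, 0, 0, 0]'

```text
time_s: 14.78
tool_pos: [563.9, -228.6, 187.5]
orientation: [0.814, 0.58, -0.0, -0.0]
contact_force: [-2.6, 1.4, 2.7]
finger_gap: 0.212
```

```bash
python3 -c "from conv import *;sl()"
```

```text
t 14.78 slotxy [607.6  -32.25] z 187.49 yaw 70.95 zax [-1.e-04  1.e-04 -1.e+00] Fslot [-2.92  0.43] 2.72 M [-0.03  0.8 ] -0.0 gap 19.91
```

Call:
move_arm --rows '[0, 0, 0, 0, 0, 0, 0, 0, 0, 0, 0, 0, 0, 0, 0, 0, 0, 0, 0, 0, -0.6, 0, 0, 0, 0, 0, -1.4, 0, 0, 0, 0, 0, -1.4, 0, 0, 0]' --grip -0.15

```text
time_s: 15.52
tool_pos: [565.9, -229.7, 233.9]
orientation: [0.814, 0.58, 0.002, 0.003]
contact_force: [0.4, -1.0, 0.2]
finger_gap: 0.422
```

Call:
move_arm --rows '[0.03, 0, 0, 0, 0, 0, 0.03, 0, 0, 0, 0, 0, 0.03, 0, 0, 0, 0, 0, 0.03, 0, 0, 0, 0, 0, 0.03, 0, 0, 0, 0, 0, 0.03, 0, 0, 0, 0, 0]' --grip -1

```text
time_s: 16.27
tool_pos: [564.2, -227.7, 229.9]
orientation: [0.814, 0.58, -0.0, -0.0]
contact_force: [0.6, -0.4, 0.4]
finger_gap: 0.004
```

```bash
python3 -c "from conv import *;sl()
p,d=bot.snapshot('scene'); cv2.imwrite('pics/s6.png',cv2.resize(p[70:180,170:270],None,fx=7,fy=5.4,interpolation=cv2.INTER_CUBIC))"
```

```text
t 16.27 slotxy [607.6  -31.34] z 229.9 yaw 70.96 zax [-1.e-04  1.e-04 -1.e+00] Fslot [ 0.67 -0.24] 0.36 M [ 0.04 -0.07] 0.01 gap 0.4
```

View pics/s6.png

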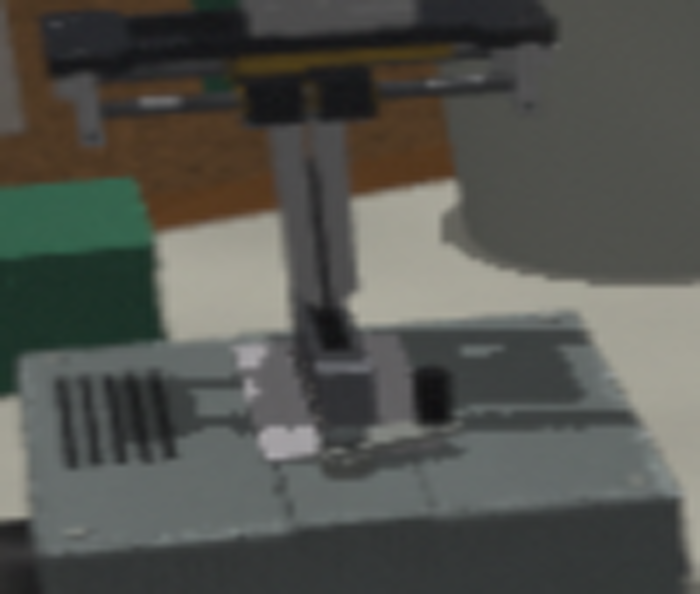

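Released: the cassette stays upright in the slot (about (345,375) in the zoomed scene view), with closed fingers above it. Pushing down gently now.

Call:
move_arm --rows '[0, 0, 0.2, 0, 0, 0, 0, 0, 0.4, 0, 0, 0, 0, 0, 0.45, 0, 0, 0, 0, 0, 0.5, 0, 0, 0, 0, 0, 0.5, 0, 0, 0]'

```text
time_s: 16.95
tool_pos: [564.8, -228.1, 216.3]
orientation: [0.814, 0.58, 0.001, 0.001]
contact_force: [-0.6, -0.0, 4.3]
finger_gap: 0.006
```

```bash
python3 -c "from conv import *;sl()"
```

```text
t 16.95 slotxy [608.35 -31.44] z 216.28 yaw 70.96 zax [ 0.002 -0.001 -1.   ] Fslot [-0.53 -0.18] 4.29 M [0.06 0.03] 0.01 gap 0.61
```

Call:
move_arm --rows '[0, 0, 0.06, 0, 0, 0, 0, 0, 0.13, 0, 0, 0, 0, 0, 0.2, 0, 0, 0, 0, 0, 0.26, 0, 0, 0, 0, 0, 0.33, 0, 0, 0, 0, 0, 0.33, 0, 0, 0]'

```text
time_s: 17.7
tool_pos: [564.4, -228.0, 206.1]
orientation: [0.814, 0.58, 0.0, 0.001]
contact_force: [-1.5, 0.0, 5.6]
finger_gap: 0.001
```

```bash
python3 -c "from conv import *;sl()"
```

```text
t 17.7 slotxy [607.87 -31.49] z 206.12 yaw 70.96 zax [ 8.e-04 -7.e-04 -1.e+00] Fslot [-1.46 -0.49] 5.61 M [0.   0.21] -0.02 gap 0.12
```

Call:
move_arm --rows '[0, 0, 0.06, 0, 0, 0, 0, 0, 0.13, 0, 0, 0, 0, 0, 0.2, 0, 0, 0, 0, 0, 0.26, 0, 0, 0, 0, 0, 0.33, 0, 0, 0, 0, 0, 0.4, 0, 0, 0, 0, 0, 0.45, 0, 0, 0, 0, 0, 0.5, 0, 0, 0, 0, 0, 0.5, 0, 0, 0]'

```text
time_s: 18.82
tool_pos: [564.0, -227.9, 190.7]
orientation: [0.814, 0.58, -0.0, 0.0]
contact_force: [-1.8, 0.4, 5.2]
finger_gap: 0.003
```

```bash
python3 -c "from conv import *;sl()"
```

```text
t 18.82 slotxy [607.52 -31.49] z 190.73 yaw 70.96 zax [-2.e-04 -3.e-04 -1.e+00] Fslot [-1.86 -0.19] 5.23 M [0.   0.34] -0.04 gap 0.24
```

Call:
move_arm --rows '[0, 0, 0.03, 0, 0, 0, 0, 0, 0.06, 0, 0, 0, 0, 0, 0.1, 0, 0, 0, 0, 0, 0.1, 0, 0, 0]'

```text
time_s: 19.32
tool_pos: [564.0, -227.8, 187.5]
orientation: [0.814, 0.58, -0.0, -0.0]
contact_force: [-2.5, 1.5, 5.6]
finger_gap: 0.007
```

```bash
python3 -c "from conv import *;sl()"
```

```text
t 19.32 slotxy [607.49 -31.43] z 187.54 yaw 70.96 zax [-2.e-04 -2.e-04 -1.e+00] Fslot [-2.86  0.6 ] 5.61 M [-0.    0.34] -0.03 gap 0.61
```

Call:
move_arm --rows '[0, 0, 0.03, 0, 0, 0, 0, 0, 0.06, 0, 0, 0, 0, 0, 0.06, 0, 0, 0]'

```text
time_s: 19.7
tool_pos: [564.1, -227.8, 185.7]
orientation: [0.814, 0.58, -0.0, -0.0]
contact_force: [-2.9, 0.2, 5.9]
finger_gap: 0.006
```

```bash
python3 -c "from conv import *;sl()"
```

```text
t 19.7 slotxy [607.52 -31.43] z 185.67 yaw 70.96 zax [-2.e-04 -1.e-04 -1.e+00] Fslot [-2.82 -0.74] 5.86 M [-0.05  0.43] -0.03 gap 0.52
```

Call:
move_arm --rows '[0, 0, 0.03, 0, 0, 0, 0, 0, 0.03, 0, 0, 0]'

```text
time_s: 19.95
tool_pos: [564.1, -227.8, 184.7]
orientation: [0.814, 0.58, -0.0, -0.0]
contact_force: [-2.4, -0.1, 4.9]
finger_gap: 0.006
```

```bash
python3 -c "from conv import *;sl()"
```

```text
t 19.95 slotxy [607.51 -31.42] z 184.69 yaw 70.96 zax [-2.e-04 -1.e-04 -1.e+00] Fslot [-2.23 -0.86] 4.89 M [-0.01  0.29] -0.01 gap 0.58
```

Call:
move_arm --rows '[0, 0, 0.02, 0, 0, 0, 0, 0, 0.02, 0, 0, 0]'

```text
time_s: 20.2
tool_pos: [564.0, -227.8, 184.3]
orientation: [0.814, 0.58, -0.0, -0.0]
contact_force: [-2.6, 0.7, 4.8]
finger_gap: 0.004
```

```bash
python3 -c "from conv import *;sl()"
```

```text
t 20.2 slotxy [607.5  -31.45] z 184.27 yaw 70.96 zax [-3.e-04 -2.e-04 -1.e+00] Fslot [-2.71 -0.17] 4.83 M [-0.01  0.43] 0.01 gap 0.33
```

Call:
move_arm --rows '[0, 0, 0.02, 0, 0, 0, 0, 0, 0.02, 0, 0, 0]'

```text
time_s: 20.45
tool_pos: [564.1, -227.8, 184.2]
orientation: [0.814, 0.58, -0.0, 0.0]
contact_force: [-3.5, 2.1, 8.5]
finger_gap: 0.002
```

```bash
python3 -c "from conv import *;sl()"
```

```text
t 20.45 slotxy [607.54 -31.44] z 184.23 yaw 70.96 zax [-1.e-04 -3.e-04 -1.e+00] Fslot [-4.04  0.88] 8.49 M [0.02 0.56] -0.02 gap 0.16
```

Call:
move_arm --rows '[0, 0, 0.02, 0, 0, 0, 0, 0, 0.02, 0, 0, 0]'

```text
time_s: 20.7
tool_pos: [564.3, -227.9, 184.3]
orientation: [0.814, 0.58, 0.0, 0.0]
contact_force: [-3.2, 1.7, 9.5]
finger_gap: 0.009
```

```bash
python3 -c "from conv import *;sl()"
```

```text
t 20.7 slotxy [607.77 -31.45] z 184.27 yaw 70.96 zax [ 6.e-04 -6.e-04 -1.e+00] Fslot [-3.62  0.54] 9.47 M [0.08 0.71] 0.02 gap 0.82
```

Call:
move_arm --rows '[0, 0, 0.02, 0, 0, 0, 0, 0, 0.03, 0, 0, 0, 0, 0, 0.03, 0, 0, 0]'

```text
time_s: 21.08
tool_pos: [564.7, -228.1, 184.2]
orientation: [0.814, 0.58, 0.0, 0.001]
contact_force: [-3.4, 2.2, 11.7]
finger_gap: 0.002
```

```bash
python3 -c "from conv import *;sl()"
```

```text
t 21.07 slotxy [608.22 -31.45] z 184.24 yaw 70.97 zax [ 0.0017 -0.0011 -1.    ] Fslot [-3.95  0.94] 11.71 M [0.12 0.86] -0.02 gap 0.21
```

Call:
move_arm --rows '[0, 0, -0.5, 0, 0, 0, 0, 0, -1.5, 0, 0, 0, 0, 0, -2.5, 0, 0, 0, -2, -4, -3, 0, 0, 0, -2, -4, -3, 0, 0, 0, -2, -4, -3, 0, 0, 0]'

```text
time_s: 21.82
tool_pos: [428.8, -245.3, 271.7]
orientation: [0.815, 0.579, -0.0, -0.0]
contact_force: [0.6, 0.2, -0.3]
finger_gap: -0.0
```

```bash
python3 -c "from conv import *;sl()
for n in('scene','top'):
  p,d=bot.snapshot(n); cv2.imwrite(n+'7raw.png',p);np.save(n+'7.npy',d); q=p[110:190,170:270] if n=='scene' else p[140:290,335:475]
  cv2.imwrite(f'pics/{n}7.png',cv2.resize(q,(700,560),interpolation=cv2.INTER_CUBIC))"
```

```text
t 21.82 slotxy [485.37 -92.12] z 271.65 yaw 70.81 zax [-2.e-04 -1.e-04 -1.e+00] Fslot [0.52 0.41] -0.31 M [ 0.05 -0.11] 0.01 gap -0.01
```

View pics/scene7.png

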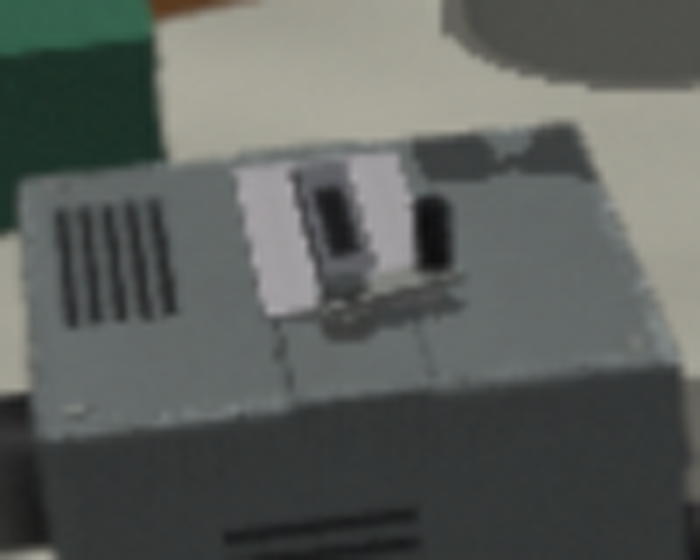

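View pics/top7.png

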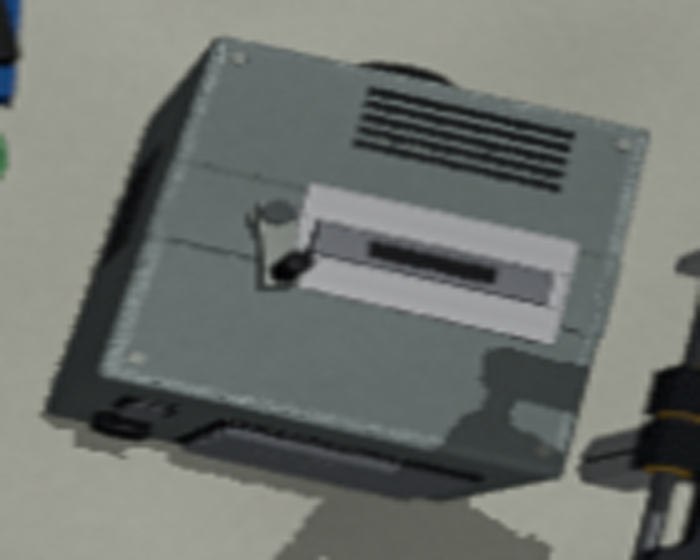

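Run:
```python
from h import *
a=np.radians(-19.03);B=np.array([[np.cos(a),np.sin(a)],[-np.sin(a),np.cos(a)]])
for n in("top","scene"):
    for k in (0,7):
        W=cloud(n,np.load(f"{n}{k}.npy")); 
        l,t,r,b=(380,185,405,225) if n=="top" else (205,125,245,165)
        w=W[t:b,l:r].reshape(-1,3); s=w[:,:2]@B.T; near=(np.abs(s[:,0]-595)<50)&(np.abs(s[:,1]-46)<30)
        for lo,hi in((171,178),(178,186),(197,206)):
            m=near&(w[:,2]>lo)&(w[:,2]<hi)
            if m.sum(): print(n,k,(lo,hi),m.sum(),s[m].mean(0).round(1),np.percentile(s[m],[3,97],axis=0).round(1).tolist(),w[m,2].mean().round(1))
uv=np.array([[390.6,196.8]]); print("pivot cap",B@atz("top",uv,180)[0,:2])
img=cv2.imread("top7raw.png"); cv2.imwrite("pics/catch.png",cv2.resize(img[188:222,378:408],None,fx=20,fy=17,interpolation=cv2.INTER_NEAREST))
img=cv2.imread("scene7raw.png"); cv2.imwrite("pics/catchs.png",cv2.resize(img[132:162,208:242],None,fx=20,fy=18,interpolation=cv2.INTER_NEAREST))
```

```text
top 0 (171, 178) 112 [596.5  42. ] [[571.8, 29.5], [618.6, 53.5]] 175.0
top 0 (178, 186) 36 [602.8  44.2] [[573.7, 35.6], [620.8, 53.1]] 180.5
top 0 (197, 206) 35 [579.   35.4] [[573.5, 29.5], [585.5, 41.1]] 201.3
top 7 (171, 178) 113 [597.7  42. ] [[572.0, 29.4], [621.0, 53.4]] 175.1
top 7 (178, 186) 31 [603.   44.5] [[573.4, 33.6], [620.1, 52.9]] 180.3
top 7 (197, 206) 33 [579.1  35. ] [[574.0, 29.6], [584.8, 40.3]] 201.2
scene 0 (171, 178) 70 [597.8  47. ] [[571.7, 36.4], [620.9, 57.0]] 174.9
scene 0 (178, 186) 35 [594.9  44.5] [[573.0, 38.0], [618.0, 52.3]] 180.8
scene 0 (197, 206) 20 [579.6  39.7] [[574.2, 31.9], [585.0, 46.1]] 200.9
scene 7 (171, 178) 77 [597.8  47.7] [[572.2, 35.3], [621.8, 58.5]] 174.7
scene 7 (178, 186) 34 [595.6  44.7] [[573.1, 37.3], [618.4, 55.7]] 180.7
scene 7 (197, 206) 19 [579.4  40.5] [[574.4, 33.3], [584.6, 43.5]] 201.4
pivot cap [612.30602404  44.89062069]
```

View pics/catch.png

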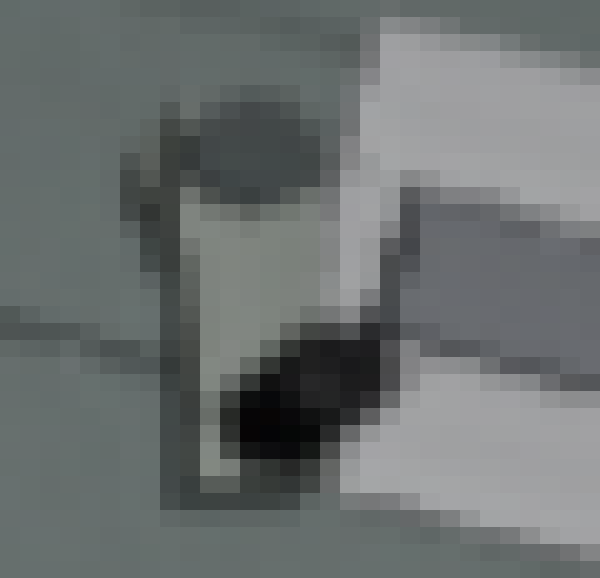

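View pics/catchs.png

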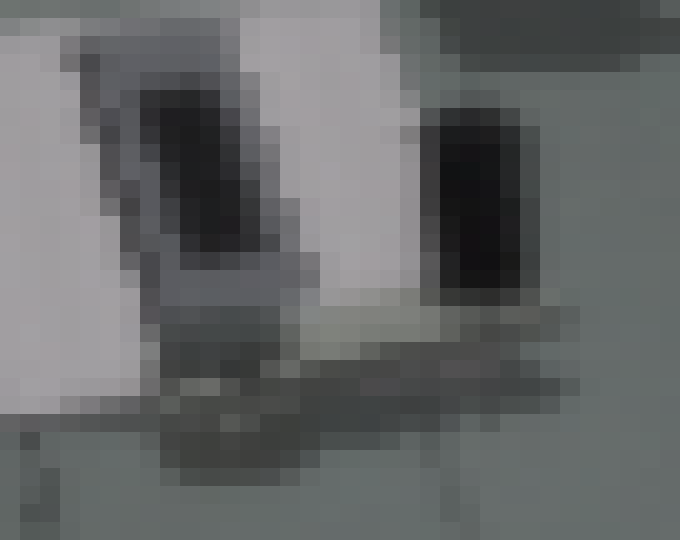

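Cassette sits level and just proud of the flange: zoomed top view at (430,262), zoomed scene view at (335,225). The catch is at about 0.28 rad, with its knob near px (394,209) in top and its pivot near (390.6,197).

```bash
cat > arc.py <<'E'
from conv import *
import sys
a0=-19.03;a=np.radians(a0);xd=np.array([np.cos(a),np.sin(a)]);yd=np.array([-np.sin(a),np.cos(a)])
PX,PY=611,45.7
def pose(th,gap,z):
    k=np.array([PX-36*np.cos(th),PY-36*np.sin(th)]);t=np.array([np.sin(th),-np.cos(th)])
    c=k-t*(19.5+gap); w=c[0]*xd+c[1]*yd
    return (w[0],w[1],z,a0-90+np.degrees(th)+90)
sl(); conv([pose(*eval(x)) for x in sys.argv[1:]])
E
python3 arc.py "(.28,6,255)" "(.28,6,200)"
```

```text
t 21.93 slotxy [487.52 -91.72] z 272.02 yaw 70.87 zax [ 1.5e-03 -6.0e-04 -1.0e+00] Fslot [0.41 0.09] -1.24 M [-0.02 -0.08] 0.04 gap 0.6
[5.071, 2.718, 0.571, 0.013, -0.009, 12.309]
[5.071, 2.715, 2.405, 0.013, -0.009, 12.309]
```

Call:
move_arm --rows '[5, 2.7, 0.5, 0, 0, 12.3, 5, 2.7, 0.5, 0, 0, 12.3, 5, 2.7, 0.5, 0, 0, 12.3, 5, 2.7, 0.5, 0, 0, 12.3, 5, 2.7, 0.5, 0, 0, 12.3, 5, 2.7, 0.5, 0, 0, 12.3, 5, 2.7, 0.5, 0, 0, 12.3, 5, 2.7, 0.5, 0, 0, 12.3, 5, 2.7, 0.5, 0, 0, 12.3, 5, 2.7, 0.5, 0, 0, 12.3]'

```text
time_s: 23.18
tool_pos: [557.0, -129.8, 256.5]
orientation: [1.0, -0.024, -0.0, -0.0]
contact_force: [-0.4, -0.3, 0.5]
finger_gap: 0.003
```

```bash
python3 arc.py "(.28,6,255)" "(.28,6,200)"
```

```text
t 23.18 slotxy [568.91  58.92] z 256.49 yaw -2.74 zax [-0.e+00  1.e-04 -1.e+00] Fslot [-0.25 -0.42] 0.46 M [0.03 0.06] -0.05 gap 0.25
[0.027, -0.039, 0.05, -0.001, 0.0, 0.041]
[0.027, -0.038, 1.883, -0.001, 0.0, 0.041]
```

Descend beside the knob.

Call:
move_arm --rows '[0, 0, 0.6, 0, 0, 0, 0, 0, 1.3, 0, 0, 0, 0, 0, 1.88, 0, 0, 0, 0, 0, 1.88, 0, 0, 0, 0, 0, 1.88, 0, 0, 0]'

```text
time_s: 23.8
tool_pos: [557.0, -130.1, 200.6]
orientation: [1.0, -0.025, 0.0, 0.0]
contact_force: [0.6, 0.2, -0.3]
finger_gap: 0.006
```

```bash
python3 arc.py "(.28,0,200)" "(.4,0,200)" "(.55,0,200)" "(.7,0,200)" "(.85,0,200)"
python3 - <<'E'
from h import *
p,d=bot.snapshot('scene'); q=p[80:190,170:270]
cv2.imwrite('pics/s8.png',cv2.resize(q,(700,590),interpolation=cv2.INTER_CUBIC))
E
```

```text
t 23.8 slotxy [568.97  58.61] z 200.56 yaw -2.84 zax [ 6.e-04 -2.e-04 -1.e+00] Fslot [0.52 0.35] -0.34 M [-0.    0.03] 0.02 gap 0.59
[0.027, 0.151, 0.019, 0.002, -0.006, 0.025]
[-0.043, 0.299, 0.019, 0.002, -0.006, -1.121]
[-0.104, 0.494, 0.019, 0.003, -0.006, -2.554]
[-0.135, 0.696, 0.019, 0.003, -0.006, -3.986]
[-0.136, 0.901, 0.019, 0.003, -0.005, -5.418]
```

View pics/s8.png

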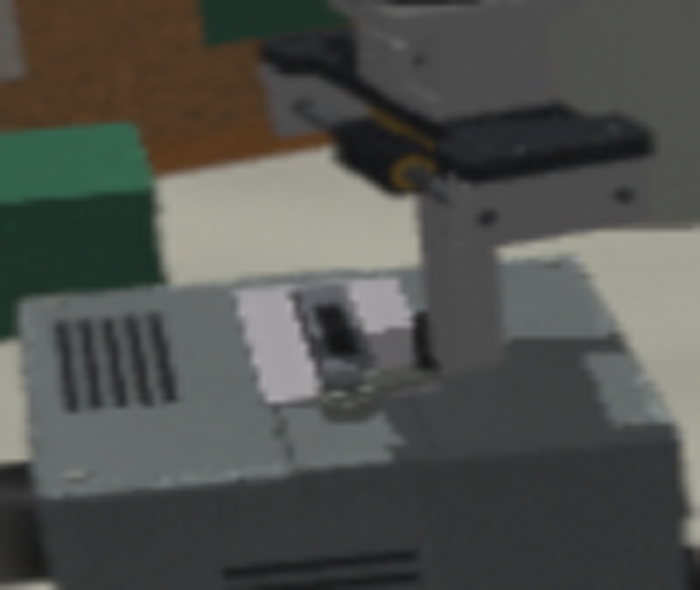

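```bash
sed -i 's/PX,PY=.*/PX,PY=612.7,45.7/' arc.py; python3 arc.py "(.28,3,200)" "(.28,0,200)" "(.4,0,200)" "(.55,0,200)" "(.7,0,200)" "(.85,0,200)"
```

```text
t 23.85 slotxy [569.3   58.64] z 201.07 yaw -2.84 zax [ 1.6e-03 -6.0e-04 -1.0e+00] Fslot [-0.31 -0.08] 0.09 M [-0.  0.] -0.01 gap 0.41
[0.071, 0.065, 0.036, 0.005, -0.015, 0.025]
[0.071, 0.165, 0.036, 0.005, -0.015, 0.025]
[0.001, 0.313, 0.036, 0.006, -0.015, -1.121]
[-0.06, 0.508, 0.036, 0.007, -0.014, -2.553]
[-0.091, 0.71, 0.036, 0.008, -0.014, -3.986]
[-0.092, 0.914, 0.036, 0.009, -0.013, -5.418]
```

Call:
move_arm --rows '[0.08, 0.06, 0.03, 0, 0, 0, 0.08, 0.16, 0.03, 0, 0, 0, 0, 0.31, 0.03, 0, 0, -1.1, 0, 0.31, 0.03, 0, 0, -1.1, -0.06, 0.51, 0.03, 0, 0, -2.55, -0.06, 0.51, 0.03, 0, 0, -2.55]'

```text
time_s: 24.6
tool_pos: [554.2, -145.2, 199.6]
orientation: [0.994, 0.107, 0.0, 0.0]
contact_force: [1.0, 0.3, 0.4]
finger_gap: 0.009
```

```bash
python3 arc.py "(.7,0,200)" "(.85,0,200)" "(1.0,0,200)" "(1.15,0,200)"
python3 - <<'E'
from h import *
for n,s in (('scene',np.s_[80:190,170:270]),('top',np.s_[150:280,340:480])):
  p,d=bot.snapshot(n)
  cv2.imwrite(f'pics/{n}9.png',cv2.resize(p[s],(650,590),interpolation=cv2.INTER_CUBIC))
E
```

```text
t 24.6 slotxy [571.3   43.42] z 199.62 yaw 12.26 zax [ 4.e-04 -0.e+00 -1.e+00] Fslot [0.79 0.63] 0.4 M [0.15 0.01] 0.03 gap 0.83
[-0.067, 0.193, -0.013, 0.001, -0.003, -1.47]
[-0.121, 0.391, -0.013, 0.002, -0.003, -2.903]
[-0.145, 0.594, -0.013, 0.002, -0.003, -4.335]
[-0.138, 0.798, -0.013, 0.002, -0.003, -5.767]
```

View pics/scene9.png

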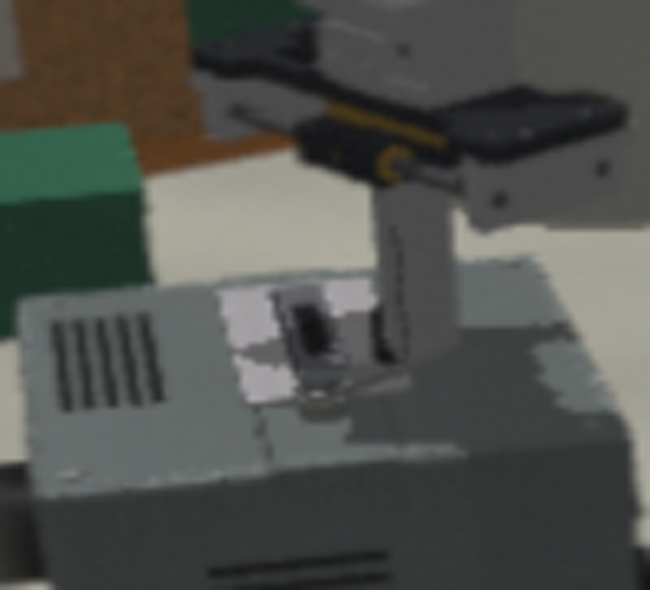

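View pics/top9.png

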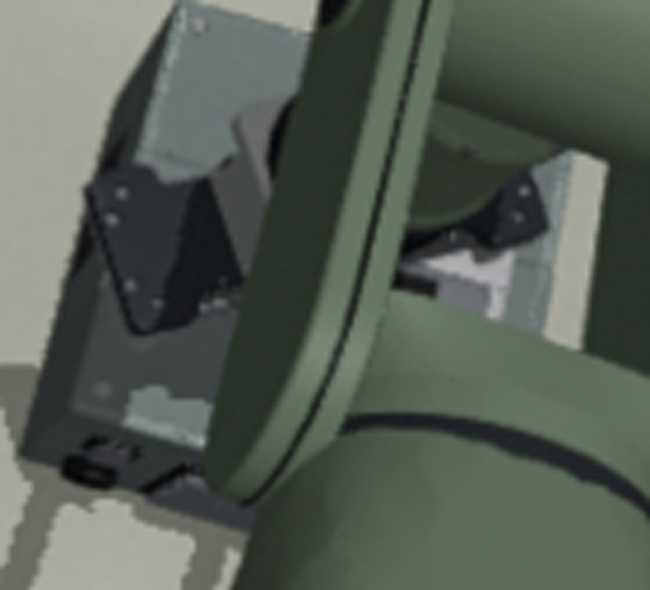

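Call:
move_arm --rows '[-0.07, 0.19, 0, 0, 0, -1.5, -0.07, 0.19, 0, 0, 0, -1.5, -0.12, 0.39, 0, 0, 0, -2.9, -0.12, 0.39, 0, 0, 0, -2.9, -0.14, 0.6, 0, 0, 0, -4.3, -0.14, 0.6, 0, 0, 0, -4.3]'

```text
time_s: 25.45
tool_pos: [553.8, -163.7, 199.2]
orientation: [0.946, 0.325, -0.0, 0.0]
contact_force: [-1.1, 0.7, -0.1]
finger_gap: 0.006
```

```bash
python3 arc.py  "(1.15,0,200)" "(1.3,0,200)" "(1.45,0,200)" "(1.55,0,200)"
python3 - <<'E'
from h import *
for n,s in (('scene',np.s_[80:190,170:270]),):
  p,d=bot.snapshot(n)
  cv2.imwrite(f'pics/{n}10.png',cv2.resize(p[s],(700,590),interpolation=cv2.INTER_CUBIC))
E
```

```text
t 25.45 slotxy [576.94  25.79] z 199.18 yaw 37.94 zax [-3.e-04 -3.e-04 -1.e+00] Fslot [-1.22  0.28] -0.06 M [0.03 0.17] -0.05 gap 0.53
[-0.08, 0.182, -0.027, -0.0, 0.004, -1.486]
[-0.134, 0.379, -0.027, -0.001, 0.004, -2.918]
[-0.158, 0.582, -0.027, -0.001, 0.004, -4.351]
[-0.156, 0.719, -0.027, -0.001, 0.004, -5.306]
```

View pics/scene10.png

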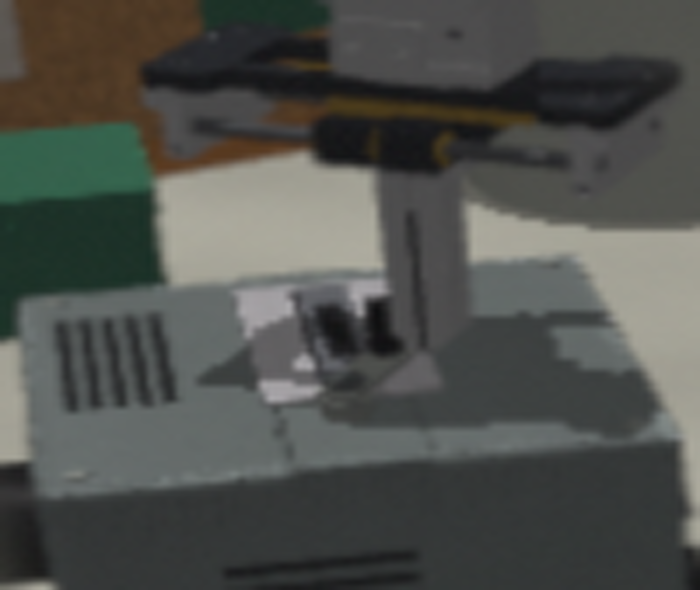

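The catch is turning with the finger. Its knob is now at (380,325) in the zoomed view. Continuing the arc.

Call:
move_arm --rows '[-0.08, 0.18, 0, 0, 0, -1.5, -0.08, 0.18, 0, 0, 0, -1.5, -0.13, 0.38, 0, 0, 0, -2.9, -0.13, 0.38, 0, 0, 0, -2.9, -0.15, 0.55, 0, 0, 0, -4.3, -0.15, 0.55, 0, 0, 0, -4.3]'

```text
time_s: 26.25
tool_pos: [560.5, -179.5, 199.2]
orientation: [0.849, 0.528, -0.0, 0.0]
contact_force: [-2.1, 0.1, -0.5]
finger_gap: 0.009
```

```bash
python3 arc.py  "(1.57,0,200)" "(1.57,-2,200)" "(1.57,-4,200)"
python3 - <<'E'
from h import *
for n,s in (('scene',np.s_[80:190,170:270]),):
  p,d=bot.snapshot(n)
  cv2.imwrite(f'pics/{n}11.png',cv2.resize(p[s],(700,590),interpolation=cv2.INTER_CUBIC))
E
```

```text
t 26.25 slotxy [588.41  13.05] z 199.17 yaw 63.72 zax [-2.e-04 -4.e-04 -1.e+00] Fslot [-1.98 -0.6 ] -0.5 M [-0.12  0.15] -0.01 gap 0.84
[-0.09, 0.172, -0.028, -0.0, 0.004, -1.2]
[-0.082, 0.238, -0.028, -0.0, 0.004, -1.2]
[-0.074, 0.304, -0.028, -0.0, 0.004, -1.2]
```

View pics/scene11.png

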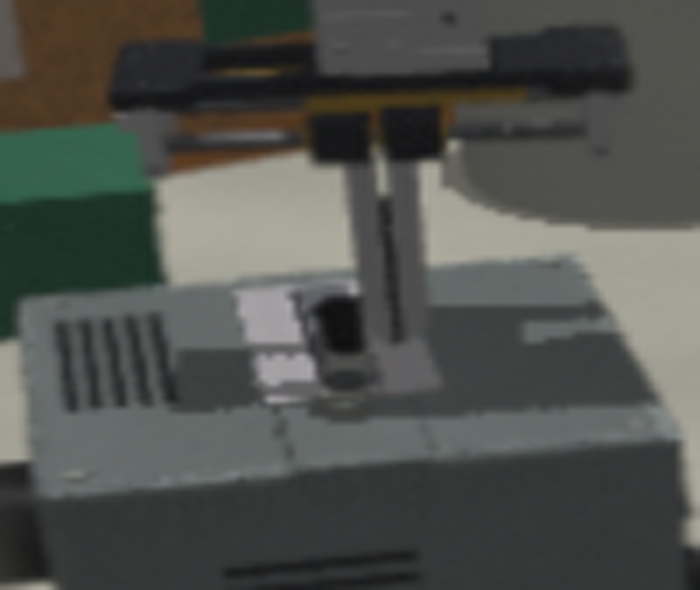

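Call:
move_arm --rows '[-0.09, 0.1, 0, 0, 0, -1.2, -0.09, 0.17, 0, 0, 0, -1.2, -0.09, 0.17, 0, 0, 0, -1.2]'

```text
time_s: 26.68
tool_pos: [564.2, -183.9, 199.3]
orientation: [0.814, 0.581, 0.0, 0.0]
contact_force: [-1.0, 0.4, -1.3]
finger_gap: 0.003
```

```bash
python3 -c "from conv import *;sl()"
```

```text
t 26.68 slotxy [593.27  10.13] z 199.27 yaw 71.06 zax [ 2.e-04  0.e+00 -1.e+00] Fslot [-1.04  0.09] -1.26 M [0.03 0.14] 0.01 gap 0.27
```

Call:
move_arm --rows '[0, 0.03, 0, 0, 0, 0, 0, 0.06, 0, 0, 0, 0, 0, 0.06, 0, 0, 0, 0]'

```text
time_s: 27.05
tool_pos: [564.6, -184.1, 199.2]
orientation: [0.813, 0.582, -0.001, -0.001]
contact_force: [-4.4, 2.0, 1.9]
finger_gap: 0.005
```

```bash
python3 -c "from conv import *;sl()"
```

```text
t 27.05 slotxy [593.74  10.03] z 199.19 yaw 71.21 zax [-0.003   0.0011 -1.    ] Fslot [-4.82  0.43] 1.86 M [0.07 0.93] -0.03 gap 0.49
```

Call:
move_arm --rows '[0, 0.03, 0, 0, 0, 0, 0, 0.06, 0, 0, 0, 0, 0, 0.06, 0, 0, 0, 0]'

```text
time_s: 27.42
tool_pos: [564.8, -184.2, 199.1]
orientation: [0.813, 0.582, -0.002, -0.003]
contact_force: [-8.5, 4.0, 5.0]
finger_gap: 0.003
```

```bash
python3 -c "from conv import *;sl()"
```

```text
t 27.43 slotxy [593.96   9.99] z 199.15 yaw 71.21 zax [-0.0067  0.0022 -1.    ] Fslot [-9.33  1.01] 5.01 M [-0.06  1.6 ] -0.02 gap 0.27
```

Hard stop: 9.3 N with almost no movement. Backing off in -x, then up and clear.

Call:
move_arm --rows '[0, -0.3, 0, 0, 0, 0, 0, -0.8, 0, 0, 0, 0, 0, -0.8, -1.5, 0, 0, 0, 0, -0.8, -3, 0, 0, 0, -3, -5, -4, 0, 0, 0, -3, -6, -4, 0, 0, 0, -3, -6, -4, 0, 0, 0, -3, -6, -4, 0, 0, 0]'

```text
time_s: 28.42
tool_pos: [366.6, -213.6, 321.1]
orientation: [0.814, 0.581, 0.001, 0.003]
contact_force: [0.3, -0.4, 0.0]
finger_gap: 0.007
```

Run:
```python
from conv import *
sl()
for n in('scene','top'):
  p,d=bot.snapshot(n); np.save(n+'12.npy',d); q=p[110:190,170:270] if n=='scene' else p[140:290,335:475]
  cv2.imwrite(f'pics/{n}12.png',cv2.resize(q,(700,560),interpolation=cv2.INTER_CUBIC)); cv2.imwrite(f'pics/{n}12f.png',p)
a=np.radians(-19.03);B=np.array([[np.cos(a),np.sin(a)],[-np.sin(a),np.cos(a)]])
for n in("top","scene"):
    W=cloud(n,np.load(f"{n}12.npy")).reshape(-1,3)
    s=W[:,:2]@B.T; near=(np.abs(s[:,0]-605)<50)&(np.abs(s[:,1]-10)<90)
    for lo,hi in((172,178),(178,186),(197,206)):
        m=near&(W[:,2]>lo)&(W[:,2]<hi); print(n,(lo,hi),m.sum(),s[m].mean(0).round(1))
```

```text
t 28.43 slotxy [416.18 -82.43] z 321.06 yaw 71.01 zax [ 0.0042 -0.0042 -1.    ] Fslot [ 0.37 -0.27] 0.02 M [-0.02 -0.05] 0.02 gap 0.63
top (172, 178) 106 [613.6  29. ]
top (178, 186) 38 [613.1  37.2]
top (197, 206) 35 [613.6  10.6]
scene (172, 178) 47 [613.8  37.3]
scene (178, 186) 29 [614.5  33.9]
scene (197, 206) 21 [613.6  14.1]
```

View pics/top12.png

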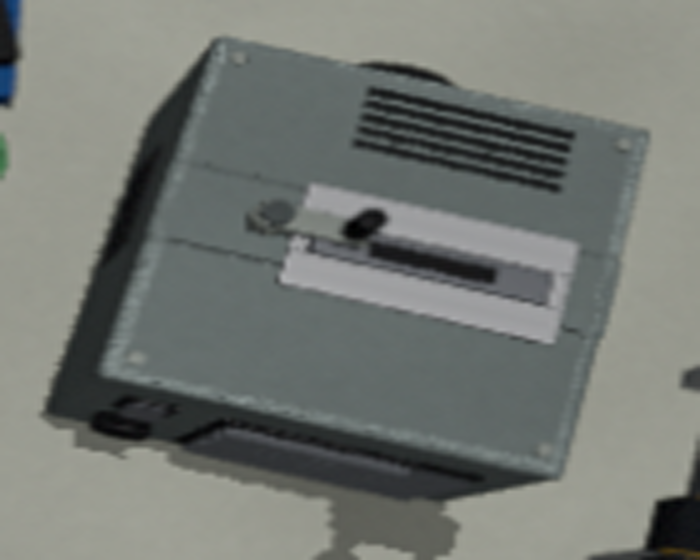

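View pics/scene12f.png

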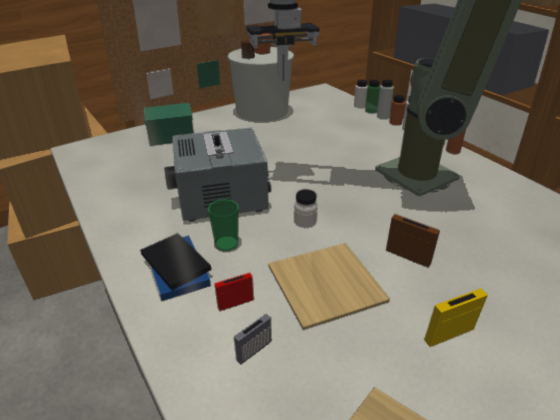

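The bar lies along the slot over the cassette's end (top zoom, pivot (278,212), knob (363,222)), and the bystanders are unmoved. Handing in.

```bash
python3 -c "
from rig import bot
print(bot.sign_off())"
```

```text
the job is handed in; nothing more can be done
None
```

The grey cassette from the ware board is refitted in the extractor, home on its stop, and the turn-catch is swung over it as far as it goes. I handed the job in at about 28.5 s of the 72 s allowed.

- **Insertion:** The cassette found the slot on the first descent, so no search was needed. Force rose only once the springs pressed on it. I released it about two-thirds of the way down and pushed it the rest of the way with closed fingers, at 5–6 N.
- **Home:** At a tool height of 184.2 mm (184 expected) it stopped. The force rose to 11.7 N with no further travel. That is under the 25 N push limit.
- **Catch:** I pushed the knob round its arc until it stopped. At 9.3 N sideways it hardly moved. In the last depth readings the knob lines up with the pivot along the slot, which matches 1.57 rad, and the bar lies over the cassette's end.
- **Bystanders:** In the final pictures the other things on the bench look unmoved, and the arm is clear of everything.

**Disagreements:** The two cameras differed by about 3 mm along the slot's length, and both read about 1 to 1.5 mm high across it compared with the arm. I used measurements relative to each other and touch to get round this. My first estimate of the pivot position was also about 2 mm off, and I corrected it before pushing the knob. No check failed.

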